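Get the tea infuser from the back of the crowded hook

ROBOT

A 6-joint arm with a two-finger parallel gripper is mounted at the origin on the work surface. World frame = base frame: x ahead of the robot, y to its left, z up, the work surface at z = 0. Lengths are in mm, angles in degrees, forces in N, time in s.
With the tool pointing down it reaches from about 350 to 850 mm from the base axis. Payload 8.1 kg.
Tool frame: the origin (TCP) lies midway between the tips of the shut fingers; the grasp point (between the pads) lies 19 mm behind it (r.tcp_to_grasp is the distance from the TCP to the grasp point, in mm); z points along the fingers, y is the direction in which the jaws open and shut (so a half turn about z gives the same grasp; the last joint's range is limited). The gripper opens to 85 mm and grips with 20 to 120 N. Pads are 22 mm wide; open, the fingers measure 114 mm over their backs; the gripper's body (76 mm by 85 mm) begins 54 mm behind the grasp point. The pads swing forward as they close: fully open they stand 13 mm farther back than shut.
Start: joints at [-77.315, 7.471, 85.268, -0, 87.261, -4.893], TCP at [181.226, -571.981, 231.292] pointing down, gripper open.
Joint ranges: [-169.43, 169.43], [-51.17, 129.36], [1.28, 143.12], [-76.62, 256.62], [0, 156.53], [-152.29, 152.29]. Speed limits (degrees/s): [136.94, 136.94, 159.86, 180, 180, 180].

INTERFACE

Orientations are given as [roll, pitch, yaw] about the fixed x, y, z axes, in that order (R = Rz(yaw) Ry(pitch) Rx(roll)).
In Python, from bench import r gives the robot as it stands.
- The arm moves only by the tool jog_arm, never from a script. Its argument "targets" is a list of rows, each a list of 7 numbers: the shift along the tool's x, y, z in m, then the turn, a rotation vector about the tool's x, y, z in rad, then the closure, from 0 (fully open) to 1 (shut). In form: [[dx, dy, dz, wx, wy, wz, claw], ...]. A call has 1 to 5 rows; each row is the pose to reach, as a shift and turn from the pose commanded when the call began, along the tool's axes at that moment; what a row does not reach only later rows make up. A row lasts 1/12 s, in which the tool goes at most 41.7 mm and 7.16 degrees, less where a joint would pass 70% of its speed; a pose out of reach is approached as far as the arm can. A call with a gripper value outside its range is refused whole. The fingers move at their own pace and stop on an object; "newtons" is the grip in N (left out, the last holds). Time passes only in rows, so rows that repeat a pose let the fingers close. It gives the time, the measured TCP pose, the force and the opening at its end, in the units of the state.
- r.sense(): the state, without advancing time (a new reading comes with each control period).
- r.snapshot(name): name is "scene" or "top" or "wrist"; returns a dict with "pixels" (400x640x3 uint8, red, green, blue), "fx", "fy", "cx", "cy" (pixels), "dist" ([k1, k2, p1, p2, k3] as OpenCV has them; the pictures are not rectified), "origin" and "attitude" of the camera in the world. Camera axes: x right, y down, z forward; pixel columns grow to the right and rows downward; lengths in mm; the calibration is good to about 2 mm. A picture is of the moment at which its call begins. There is no depth.
- r.hand_in(): hands the job in, once; it reports no verdict.
The state is a dict: "time": time; "joint_pos": joint angles; "qd": joint speeds; "joint_efforts": joint torques, N m; "tool_pos": TCP position; "tcp_rot": TCP orientation; "ft_force": force on the tool from outside, world axes, zero at the start; "wrist_torque": the same for the moment, N m; "finger_gap": finger opening in mm.
Only numpy, scipy, OpenCV 4.12 (cv2) and the standard library are available. Lean on these libraries where they do the work, as an engineer would, in place of code of your own. Each camera call takes 0.05 s, during which the arm holds its last target.

TASK

Push the empty red hook along its rail to the far stop, away from the full hook, then hang the two front utensils (strainer and scoop) on it, one after the other, and leave them hanging there. Then take the green-tabbed tea infuser from the back of the full hook and lower it basket-first to the bottom of the amber glass cup before letting go of it. Do not drop the utensils or knock anything over, do not shove the cup away, and leave the sugar bowl and the clear cup beside the stand where they are.

Things in the scene. Friction and masses are not known exactly. Their poses are not given: they have to be found in the camera images.
- spare (a joint): slide of the empty hook along the stand's cross rail, m. 0 = nearest the full hook, 0.1 = far stop; grows towards the stand's -y. Starts between 0 and 0.025. Stiff: about 2.5 N moves it, and it stays where it is left.
- spare_hook (a point): Empty hook: top of its rod, half-way along. Stand axes: x from hook tips (robot side) back to the cross rail, y left, z up. Level rod along x, 8 mm thick, its top 204 mm over the table, from the rail (x = +80) to an upturned tip (x = -71 to -79) that rises 12 above the rod's top. The red carriage block covers x = +68 to +92, y = +-13, z up to +10.
- spare_tab (a point): middle of the top edge of the upright red push tab on the empty hook's carriage, above the cross rail; axes as spare_hook. Tab 30 (x) x 10 (y), standing 43 clear above the carriage block; top edge 257 mm above the table. Above the rail there is nothing beside it within its travel.
- full_hook (a point): the same point on the full hook, which is fixed to the stand and carries the three utensils: same axes, same rod and tip. It lies 65 mm to the stand's +y of the empty hook at joint 0. The brass block at its root covers x = +69 to +91, z up to +9.
- infuser: Tea infuser, GREEN grip tab, the rearmost utensil, hung 45 mm before the rail, 80 g. Origin: roof of its eye, resting on the rod's top; z up, x along the rod, y across. Flat grip tab 10 (x) x 24 (y), z = 10 to 56. Below: closed eye, opening 24 wide, 40 high (z = 0 to -40; the roof is a shallow V, 4 lower at the sides), frame 8 thick (x), 34 wide. Then stem and basket.
- infuser_foot (a point): centre of the flat underside of the infuser's basket, 135 below the infuser's origin; axes as the infuser. The closed round steel basket is 44 in diameter (47 at its top collar) and 42 high.
- strainer: Flat round mesh strainer, BLACK grip tab, 70 g, one of the two in front of the infuser (either may be foremost; utensils hang 36 to 44 apart). Origin, axes, tab and eye exactly as the infuser's. Below the eye a stem and an upright disc 62 in diameter, 12 thick (x), centred at z = -102.
- scoop: Round copper tea scoop, YELLOW grip tab, 70 g, the other one in front of the infuser. Origin, axes, tab and eye exactly as the infuser's. Below the eye a stem and a round bowl 50 in diameter, 22 deep (x), centred at z = -102.
- cup: amber glass cup standing on the table left or right of the hook stand: straight round tumbler, no handle, 74 outer and 66 inner diameter, 80 high, 220 g. Origin: centre of its underside; z up.
- cup_floor (a point): centre of the amber cup's inner floor, 6 above its underside.
- sugar_bowl: white porcelain sugar bowl with a lid knob, 90 in diameter, 88 high, standing on the side of the stand where the amber cup is not. Origin: centre of its underside. A bystander.
- cup_b: clear glass cup on the table at the right of the stand, 74 in diameter, 80 high. Origin: centre of its underside. A bystander.
Things that resemble listed ones, but are neither listed nor needed, are in the scene too. There is more than one size of the infuser; the one meant has the size given above.

How it is judged:
By the outcome, as a careful person would: the job done as asked, in the order asked, and still so for the second after the job is handed in, with the robot touching nothing.
It also fails if it takes over 72 s, if anything falls off the work surface, if the arm or the gripper's body presses on something with over 40 N, if the wrist force passes 120 N, or if a joint passes its speed limit or range.

## Working session

There is one attempt and no reset: what is moved stays moved. The work goes in short steps, Python scripts to look and compute and a tool call to move; the robot and the scene stay as the last step left them, time stands still between calls to the robot, and variables do not carry over. Pictures are saved under pics/ and viewed, and the job is handed in when it is done.

Besides the shell and the picture viewer there is one more tool, called after "Emit:" by a JSON object that holds its "fn" and its "kwargs", one argument or row to a line. jog_arm: Moves the arm, as the interface text tells. Its arguments: {"type":"object","properties":{"targets":{"type":"array","items":{"type":"array","items":{"type":"number"}}},"newtons":{"type":"number"}},"required":["targets"]}

```bash
ls; mkdir -p pics; python3 - <<'E'
from bench import r
import cv2
print(r.sense())
print(r.tcp_to_grasp)
for n in ["scene","top","wrist"]:
    s=r.snapshot(n)
    cv2.imwrite(f"pics/{n}0.png",s["pixels"][:,:,::-1])
    print(n,{k:v for k,v in s.items() if k!="pixels"})
E
```

```text
pics
{'time': 0.0, 'joint_pos': array([-7.73149636e+01,  7.51480696e+00,  8.53324713e+01, -2.15896600e-03,
        8.72604660e+01, -4.89448508e+00]), 'qd': array([-0.05104838, -0.02627029,  0.08275256,  0.03923604,  0.02830531,
       -0.07675121]), 'joint_efforts': array([ 8.17816835e-04, -5.69401288e+01, -5.00549877e+01, -2.55019977e-04,
        1.50537933e-02,  3.18069078e-05]), 'tool_pos': array([ 181.08628271, -571.42508104,  230.21697414]), 'tcp_rot': array([-1.79892465e+02, -7.04441367e-03,  1.75796200e+01]), 'ft_force': array([ 0.22639741, -0.41730942,  0.46360418]), 'wrist_torque': array([ 0.02731757,  0.00406535, -0.03311221]), 'finger_gap': 85.52891529790642}
18.700000000000003
scene {'fx': 497.99872228875773, 'fy': 497.99872228875773, 'cx': 326.45309342919, 'cy': 196.10076643186986, 'dist': array([0.00954886, 0.        , 0.        , 0.        , 0.        ]), 'origin': array([1292.51055218,  109.4198946 , 1296.38503675]), 'attitude': array([-1.47145277e+02, -1.27778082e-01,  9.89406478e+01])}
top {'fx': 376.6187738329455, 'fy': 376.6187738329455, 'cx': 320.4017592664088, 'cy': 199.91977833709834, 'dist': array([0.02503768, 0.        , 0.        , 0.        , 0.        ]), 'origin': array([ 525.68737344,   -7.28690556, 1097.06941567]), 'attitude': array([-176.90063248,    0.23369506,  -90.96688246])}
wrist {'fx': 348.61011527231335, 'fy': 348.61011527231335, 'cx': 316.089896845364, 'cy': 202.059455649176, 'dist': array([-0.03782081,  0.        ,  0.        ,  0.        ,  0.        ]), 'origin': array([ 246.1190368 , -550.68831499,  373.38716314]), 'attitude': array([164.49498579,   0.19028   , -72.42901561])}
```

View pics/scene0.png

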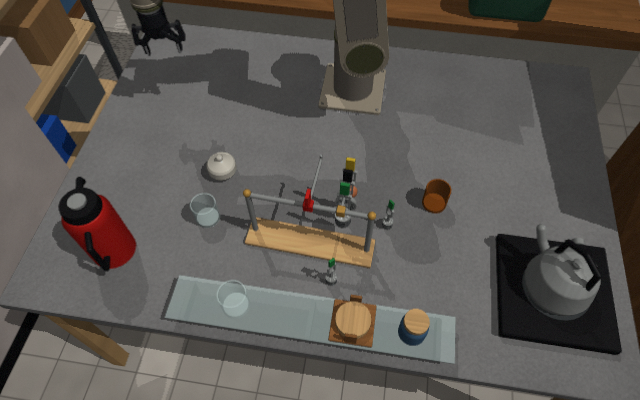

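View pics/top0.png

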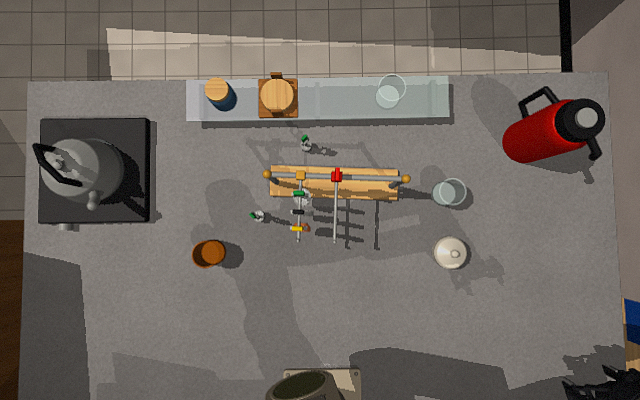

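View pics/wrist0.png

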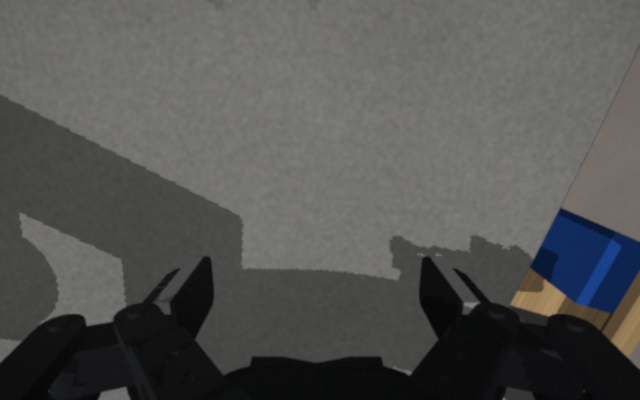

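```bash
cat > h.py <<'E'
import numpy as np, cv2
from scipy.spatial.transform import Rotation as Ro
from bench import r
def rot(a): return Ro.from_euler('xyz',a,degrees=True).as_matrix()
def K(s): return np.array([[s["fx"],0,s["cx"]],[0,s["fy"],s["cy"]],[0,0,1]])
def ray(s,uv):
    p=cv2.undistortPoints(np.array([[uv]],float),K(s),s["dist"])[0,0]
    return s["origin"],rot(s["attitude"])@np.array([p[0],p[1],1])
def plane(s,uv,z):
    o,d=ray(s,uv); return o+d*(z-o[2])/d[2]
def proj(s,P):
    R=rot(s["attitude"]); P=np.atleast_2d(P).astype(float)
    c=(P-s["origin"])@R
    return cv2.projectPoints(c,np.zeros(3),np.zeros(3),K(s),s["dist"])[0][:,0]
def tri(a,ua,b,ub):
    o1,d1=ray(a,ua);o2,d2=ray(b,ub);d1=d1/np.linalg.norm(d1);d2=d2/np.linalg.norm(d2)
    t=np.linalg.lstsq(np.c_[d1,-d2],o2-o1,rcond=None)[0]
    p,q=o1+t[0]*d1,o2+t[1]*d2
    return (p+q)/2,np.linalg.norm(p-q)
def save(s,name,box=None,k=1):
    im=s["pixels"][:,:,::-1]
    if box: x0,y0,x1,y1=box; im=im[y0:y1,x0:x1]
    if k!=1: im=cv2.resize(im,None,fx=k,fy=k,interpolation=cv2.INTER_CUBIC)
    cv2.imwrite(f"pics/{name}.png",im)
def blobs(s,rng,box,minA=6):
    hsv=cv2.cvtColor(s["pixels"],cv2.COLOR_RGB2HSV)
    m=cv2.inRange(hsv,np.array(rng[0]),np.array(rng[1]))
    k=np.zeros_like(m);x0,y0,x1,y1=box;k[y0:y1,x0:x1]=255;m&=k
    n,l,st,c=cv2.connectedComponentsWithStats(m)
    return [(c[i].round(1).tolist(),st[i].tolist()) for i in range(1,n) if st[i,4]>=minA]
E
python3 - <<'E'
from h import *
t=r.snapshot("top");s=r.snapshot("scene")
save(t,"t1",(240,130,420,260),4.4)
save(s,"s1",(230,140,410,290),4)
for n,c,b in(("top",t,(180,120,480,290)),("scene",s,(180,140,470,300))):
  for k,rg in dict(red=((0,200,100),(6,255,255)),red2=((174,200,100),(180,255,255)),yel=((20,180,100),(30,255,255)),green=((55,150,40),(85,255,255)),amber=((5,150,60),(19,255,255))).items():
    print(n,k,blobs(c,rg,b))
E
```

```text
top red [([336.3, 175.0], [331, 168, 11, 14, 112])]
top red2 []
top yel [([296.7, 228.2], [292, 226, 11, 5, 48])]
top green [([304.0, 137.6], [302, 135, 5, 6, 23]), ([298.3, 193.0], [293, 191, 11, 5, 50]), ([251.8, 215.2], [249, 213, 6, 5, 16])]
top amber [([266.7, 173.7], [263, 170, 8, 8, 52]), ([300.1, 174.4], [296, 170, 10, 10, 86]), ([405.3, 178.4], [402, 175, 8, 8, 53]), ([306.9, 188.4], [302, 185, 11, 8, 16]), ([338.0, 192.5], [338, 190, 1, 6, 6]), ([295.0, 224.0], [294, 223, 3, 3, 7]), ([305.5, 226.2], [301, 223, 9, 9, 30]), ([210.5, 252.5], [192, 240, 33, 28, 539])]
scene red [([308.8, 198.7], [305, 189, 9, 19, 81]), ([303.7, 203.4], [303, 201, 2, 5, 7])]
scene red2 []
scene yel [([350.9, 160.2], [346, 158, 9, 9, 30])]
scene green [([344.1, 188.3], [340, 183, 10, 12, 101]), ([390.8, 204.3], [389, 200, 5, 9, 31]), ([331.3, 262.1], [329, 258, 6, 9, 33])]
scene amber [([434.4, 197.2], [423, 179, 28, 34, 516]), ([354.5, 191.6], [353, 187, 4, 10, 25]), ([246.4, 192.8], [243, 190, 8, 7, 38]), ([340.3, 210.8], [336, 206, 9, 11, 75]), ([371.3, 215.3], [368, 212, 8, 8, 43]), ([356.0, 296.9], [351, 295, 11, 5, 32])]
```

View pics/t1.png

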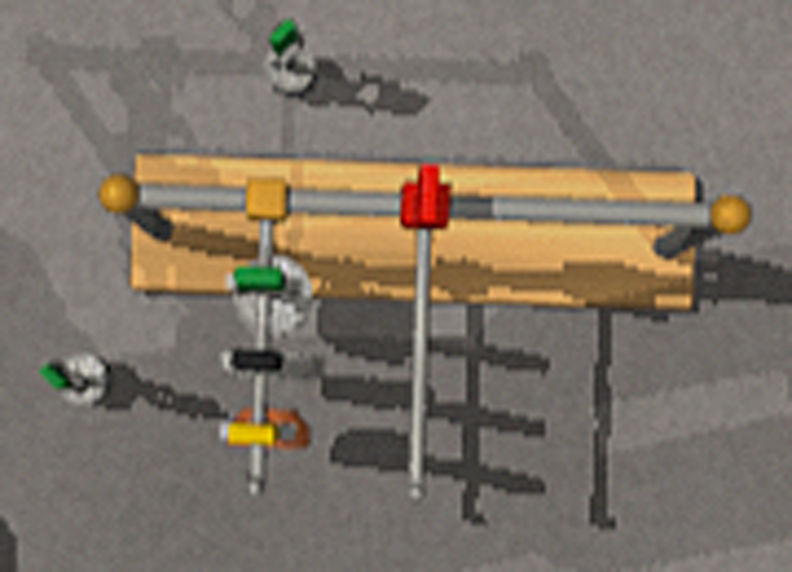

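View pics/s1.png

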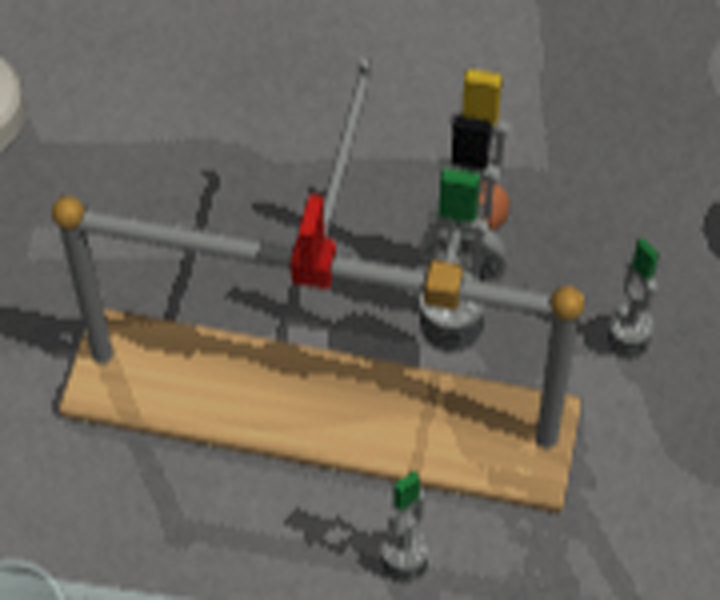

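```bash
python3 - <<'E'
from h import *
t=r.snapshot("top");s=r.snapshot("scene")
def T(a,b,n): print(n,*[x if np.isscalar(x) else x.round(1) for x in tri(t,a,s,b)])
z=lambda x,y:(x/4.4+240-.4,y/4.4+130-.4)
w=lambda x,y:(x/4+230-.4,y/4+140-.4)
T((266.7,173.7),(371.3,215.3),"ballL");T((405.3,178.4),(246.4,192.8),"ballR")
T((298.3,193.0),(344.1,188.3),"green")
T(z(256,490),w(364,66),"spare tip?")
for p,h,n in((z(429,166),257,"redtab back"),(z(256,490),216,"full tip"),(z(416,493),216,"spare tip"),(z(268,218),204,"full root"),(z(424,226),204,"spare root"),(z(260,280),255,"green"),(z(257,360),255,"black"),(z(249,434),255,"yel"),(z(266,198),213,"brass")):
  print(n,plane(t,p,h).round(1))
print("scene spare tip",plane(s,w(364,66),216).round(1))
T(z(416,493),w(364,66),"spare tip")
# cups
save(t,"cupA",(180,230,240,280),10);save(s,"cupS",(410,165,470,225),10);save(t,"cupB",(420,165,480,285),5);
E
```

```text
ballL [638.1 122.9 208.9] 2.30542518659751
ballR [ 621.2 -205.5  209.3] 0.7960501928419322
green [588.6  46.  241.2] 1.0835622275987289
spare tip? [491.3   9.5 251.6] 78.67677122369247
redtab back [643.8 -43.3 257. ]
full tip [478.6  49.8 216. ]
spare tip [475.6 -34.8 216. ]
full root [624.5  42.1 204. ]
spare root [618.7 -42.3 204. ]
green [587.2  43.8 255. ]
black [546.4  45.9 255. ]
yel [509.   50.4 255. ]
brass [634.3  42.5 213. ]
scene spare tip [477.3 -32.5 216. ]
spare tip [475.3 -33.9 213.3] 2.0562609728932153
```

View pics/cupA.png

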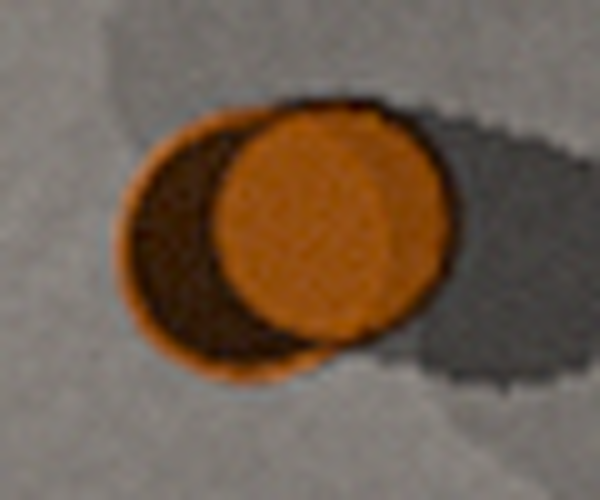

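View pics/cupB.png

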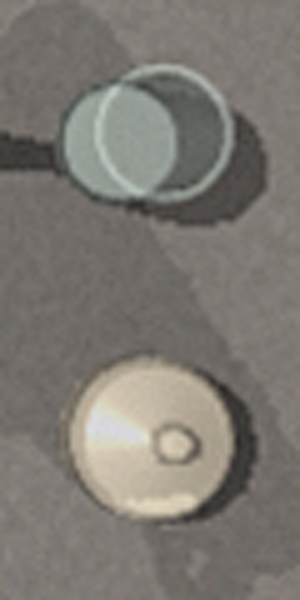

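Emit:
{"fn": "jog_arm", "kwargs": {
  "targets": [
    [0,0,-0.04,0,0,0.12,0.3],
    [0,0,-0.08,0,0,0.24,0.5],
    [0,0,-0.115,0,0,0.359,0.65],
    [0,0,-0.115,0,0,0.359,0.65],
    [0,0,-0.115,0,0,0.359,0.65]
  ]
}}

```text
time: 0.77
tool_pos: [181.5, -573.3, 350.1]
tcp_rot: [179.6, -0.1, -3.0]
ft_force: [0.1, 0.2, -0.4]
finger_gap: 29.9
```

```bash
cat >> h.py <<'E'
YAW=-3.0; C0=np.array([553.5,45.9,204.]); RS=Ro.from_euler('z',YAW,degrees=True).as_matrix()
def W(p): return C0+RS@np.asarray(p,float)      # stand(full hook)->world
def S(p): return RS.T@(np.asarray(p,float)-C0)
def now(): 
    q=r.sense(); print("t",round(q["time"],2),"W",q["tool_pos"].round(1),"S",S(q["tool_pos"]).round(1),"rot",q["tcp_rot"].round(2),"F",q["ft_force"].round(1),"gap",round(q["finger_gap"],1)); return q
def go(p):
    q=now(); R=rot(q["tcp_rot"]); d=R.T@(W(p)-q["tool_pos"]); print("shift",d.round(1))
    e=Ro.from_matrix(R.T@rot([180,0,YAW])).as_rotvec(); print("turn",e.round(4))
E
python3 - <<'E'
from h import *
go((80,-84.6,120))
E
```

```text
t 0.77 W [ 181.5 -573.3  350.1] S [-339.1 -637.8  146.1] rot [ 1.7964e+02 -1.0000e-01 -3.0000e+00] F [ 0.1  0.2 -0.4] gap 29.9
shift [ 419.  -553.4   23.4]
turn [ 0.0062 -0.0018 -0.    ]
```

Emit:
{"fn": "jog_arm", "kwargs": {
  "targets": [
    [0.02,-0.0264,0,0,0,0,0.65],
    [0.044,-0.058,0,0,0,0,0.65],
    [0.068,-0.09,0,0,0,0,0.65],
    [0.092,-0.1216,0,0,0,0,0.65],
    [0.116,-0.153,0,0,0,0,0.65]
  ]
}}

```text
time: 1.18
tool_pos: [305.4, -423.2, 344.3]
tcp_rot: [-179.9, 0.1, -3.0]
ft_force: [1.1, -0.4, 0.5]
finger_gap: 29.8
```

Emit:
{"fn": "jog_arm", "kwargs": {
  "targets": [
    [0.024,-0.0317,0,0,0,0,0.65],
    [0.048,-0.0634,0,0,0,0,0.65],
    [0.072,-0.095,0,0,0,0,0.65],
    [0.096,-0.127,0,0,0,0,0.65],
    [0.12,-0.1585,0,0,0,0,0.65]
  ]
}}

```text
time: 1.6
tool_pos: [433.5, -271.1, 344.6]
tcp_rot: [-179.9, 0.1, -2.9]
ft_force: [0.5, -0.7, -1.0]
finger_gap: 30.1
```

Emit:
{"fn": "jog_arm", "kwargs": {
  "targets": [
    [0.024,-0.0317,0,0,0,0,0.65],
    [0.048,-0.0634,0,0,0,0,0.65],
    [0.07,-0.093,0,0,0,0,0.65],
    [0.09,-0.118,0,0,0,0,0.65],
    [0.1,-0.13,0,0,0,0,0.65]
  ]
}}

```text
time: 2.02
tool_pos: [541.0, -145.0, 344.1]
tcp_rot: [-179.9, 0.1, -2.8]
ft_force: [0.4, -0.6, -0.5]
finger_gap: 30.0
```

```bash
python3 - <<'E'
from h import *
go((80,-84.6,120))
w=r.snapshot("wrist");save(w,"w1");t=r.snapshot("top");save(t,"t2",(180,120,480,290),2.6)
for p in [(-75,0,12),(-75,-84.6,12),(35,0,56),(-7,0,56),(-44.6,0,56),(80,-84.6,53)]: print(p,proj(w,W(p)).round(0))
E
```

```text
t 2.02 W [ 541.  -145.   344.1] S [  -2.5 -191.3  140.1] rot [-1.7989e+02  1.4000e-01 -2.7600e+00] F [ 0.4 -0.6 -0.5] gap 30.0
shift [  83.  -106.3   20.1]
turn [-0.002   0.0025  0.0042]
(-75, 0, 12) [[ 98. 272.]]
(-75, -84.6, 12) [[194. 274.]]
(35, 0, 56) [[ 33. 154.]]
(-7, 0, 56) [[ 45. 213.]]
(-44.6, 0, 56) [[ 56. 262.]]
(80, -84.6, 53) [[150.  82.]]
```

View pics/w1.png

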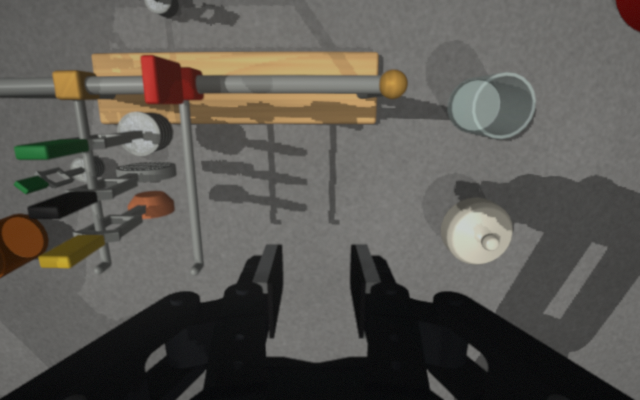

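View pics/t2.png

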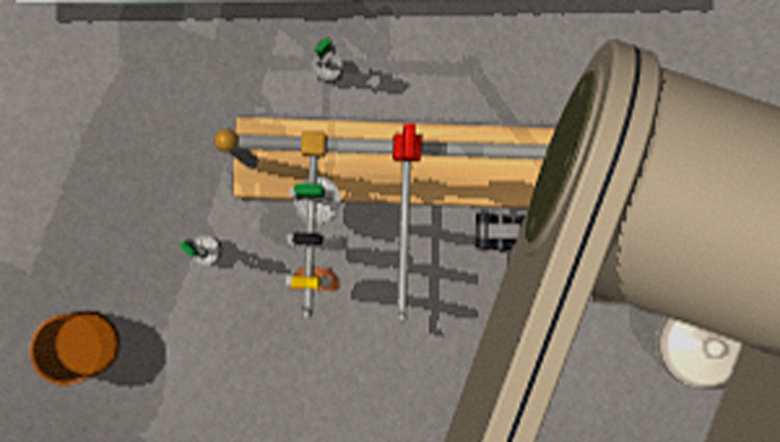

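Emit:
{"fn": "jog_arm", "kwargs": {
  "targets": [
    [0.02,-0.026,0,0,0,0,0.65],
    [0.045,-0.058,0,0,0,0,0.65],
    [0.068,-0.087,0.01,0,0,0.0042,0.65],
    [0.083,-0.106,0.03,0,0,0.0042,0.65],
    [0.083,-0.106,0.05,0,0,0.0042,0.65]
  ]
}}

```text
time: 2.53
tool_pos: [629.8, -44.2, 294.6]
tcp_rot: [-179.9, -0.0, -3.0]
ft_force: [0.8, -1.0, -0.5]
finger_gap: 30.0
```

```bash
python3 - <<'E'
from h import *
go((80,-84.6,21))
w=r.snapshot("wrist");save(w,"w2")
E
```

```text
t 2.53 W [629.8 -44.2 294.6] S [ 80.9 -86.   90.6] rot [-1.7993e+02 -1.0000e-02 -3.0200e+00] F [ 0.8 -1.  -0.5] gap 30.0
shift [-1.  -1.3 69.6]
turn [-0.0013 -0.0001 -0.0004]
```

View pics/w2.png

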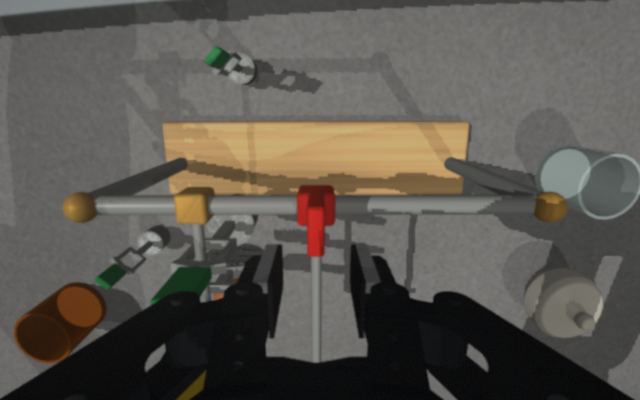

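Emit:
{"fn": "jog_arm", "kwargs": {
  "targets": [
    [-0.001,-0.001,0.02,0,0,0,0.65],
    [-0.001,-0.001,0.045,0,0,0,0.65],
    [-0.001,-0.001,0.069,0,0,0,0.7],
    [-0.001,0.001,0.069,0,0,0,0.7],
    [-0.001,0.006,0.069,0,0,0,0.7]
  ]
}}

```text
time: 3.0
tool_pos: [624.9, -53.6, 225.5]
tcp_rot: [-180.0, 0.3, -3.2]
ft_force: [0.1, 2.3, -0.9]
finger_gap: 25.2
```

Emit:
{"fn": "jog_arm", "kwargs": {
  "targets": [
    [0,0.008,0,0,0,0,0.7],
    [0,0.018,0,0,0,0,0.7],
    [0,0.03,0,0,0,0,0.7],
    [0,0.042,0,0,0,0,0.7],
    [0,0.052,0,0,0,0,0.7]
  ]
}}

```text
time: 3.42
tool_pos: [624.6, -107.0, 229.0]
tcp_rot: [180.0, -0.2, -3.3]
ft_force: [0.2, 3.4, 1.4]
finger_gap: 25.8
```

```bash
python3 - <<'E'
from h import *
go((80,-157,21))
w=r.snapshot("wrist");save(w,"w3")
E
```

```text
t 3.42 W [ 624.6 -107.   229. ] S [  79.  -148.9   25. ] rot [ 1.7996e+02 -1.6000e-01 -3.2700e+00] F [0.2 3.4 1.4] gap 25.8
shift [1.  8.1 4. ]
turn [ 0.0007 -0.0027 -0.0047]
```

View pics/w3.png

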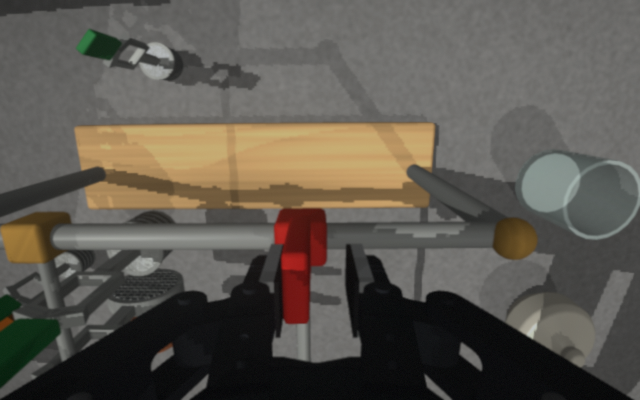

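Emit:
{"fn": "jog_arm", "kwargs": {
  "targets": [
    [0,0.004,0,0,0,0,0.7],
    [0,0.008,0,0,0,0,0.7],
    [0,0.01,0,0,0,0,0.7],
    [0,0.012,0,0,0,0,0.7],
    [0,0.012,0,0,0,0,0.7]
  ]
}}

```text
time: 3.88
tool_pos: [623.3, -117.1, 227.2]
tcp_rot: [180.0, 0.0, -3.2]
ft_force: [-0.4, 0.8, 0.1]
finger_gap: 25.8
```

Emit:
{"fn": "jog_arm", "kwargs": {
  "targets": [
    [0,0.003,0,0,0,0,0.7],
    [0,0.006,0,0,0,0,0.7],
    [0,0.007,0,0,0,0,0.7],
    [0,0.007,0,0,0,0,0.7]
  ]
}}

```text
time: 4.22
tool_pos: [622.8, -124.2, 227.1]
tcp_rot: [180.0, 0.0, -3.2]
ft_force: [0.6, 1.2, 0.8]
finger_gap: 25.8
```

```bash
python3 - <<'E'
from h import *
go((80,-157,21))
E
```

```text
t 4.22 W [ 622.8 -124.2  227.1] S [  78.1 -166.2   23.1] rot [ 1.7999e+02  1.0000e-02 -3.2400e+00] F [0.6 1.2 0.8] gap 25.8
shift [ 1.8 -9.2  2.1]
turn [ 0.0002  0.0002 -0.0042]
```

Emit:
{"fn": "jog_arm", "kwargs": {
  "targets": [
    [0,0.003,0,0,0,0,0.7],
    [0,0.005,0,0,0,0,0.7],
    [0,0.007,0,0,0,0,0.7],
    [0,0.008,0,0,0,0,0.7]
  ]
}}

```text
time: 4.55
tool_pos: [622.5, -130.7, 227.1]
tcp_rot: [-179.9, 0.0, -3.2]
ft_force: [2.3, 12.4, 0.6]
finger_gap: 25.6
```

```bash
python3 - <<'E'
from h import *
go((80,-157,21))
E
```

```text
t 4.55 W [ 622.5 -130.7  227.1] S [  78.1 -172.7   23.1] rot [-1.7985e+02  2.0000e-02 -3.1900e+00] F [ 2.3 12.4  0.6] gap 25.6
shift [  1.8 -15.7   2.2]
turn [-0.0025  0.0003 -0.0033]
```

Emit:
{"fn": "jog_arm", "kwargs": {
  "targets": [
    [0,-0.005,0,0,0,0,0.7],
    [0,-0.008,-0.02,0,0,0,0.7],
    [0,-0.008,-0.055,0,0,0.003,0.6],
    [-0.02,-0.025,-0.09,0,0,0.003,0.5],
    [-0.04,-0.055,-0.1,0,0,0.003,0.47]
  ]
}}

```text
time: 4.97
tool_pos: [586.6, -77.7, 332.2]
tcp_rot: [179.8, -0.3, -3.6]
ft_force: [0.5, 1.0, 1.6]
finger_gap: 45.6
```

Emit:
{"fn": "jog_arm", "kwargs": {
  "targets": [
    [-0.022,-0.031,0,0,0,0,0.47],
    [-0.044,-0.062,0,0,0,0,0.47],
    [-0.064,-0.09,0,0,0,0,0.47],
    [-0.079,-0.112,0,0,0,0,0.47],
    [-0.083,-0.118,0,0,0,0,0.47]
  ]
}}

```text
time: 5.38
tool_pos: [508.1, 50.5, 327.9]
tcp_rot: [-180.0, -0.0, -3.3]
ft_force: [0.7, 0.2, 0.1]
finger_gap: 45.3
```

```bash
python3 - <<'E'
from h import *
go((-44.6,0,100))
w=r.snapshot("wrist");save(w,"w4");t=r.snapshot("top");save(t,"t4",(180,120,480,290),2.6);s=r.snapshot("scene");save(s,"s4",(180,140,470,300),2.6)
for p in [(-75,0,12),(-75,-165,12),(35,0,56),(-7,0,56),(-44.6,0,56),(80,-165,53)]: print(p,proj(w,W(p)).round(0))
E
```

```text
t 5.38 W [508.1  50.5 327.9] S [-45.6   2.2 123.9] rot [-1.7999e+02 -4.0000e-02 -3.2800e+00] F [0.7 0.2 0.1] gap 45.3
shift [ 1.   2.2 23.9]
turn [-0.0002 -0.0006 -0.0049]
(-75, 0, 12) [[320. 235.]]
(-75, -165, 12) [[529. 234.]]
(35, 0, 56) [[321.  83.]]
(-7, 0, 56) [[321. 156.]]
(-44.6, 0, 56) [[321. 215.]]
(80, -165, 53) [[610.   3.]]
```

View pics/w4.png

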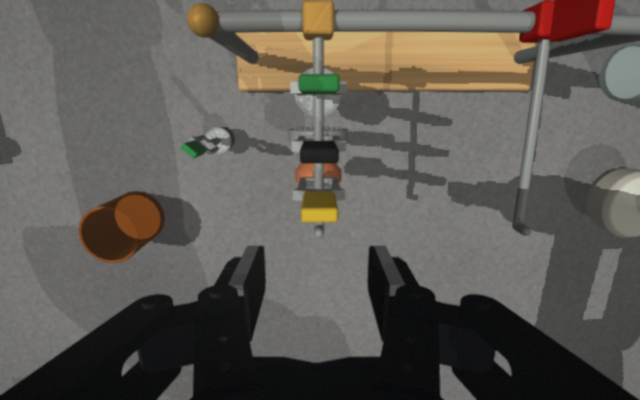

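View pics/s4.png

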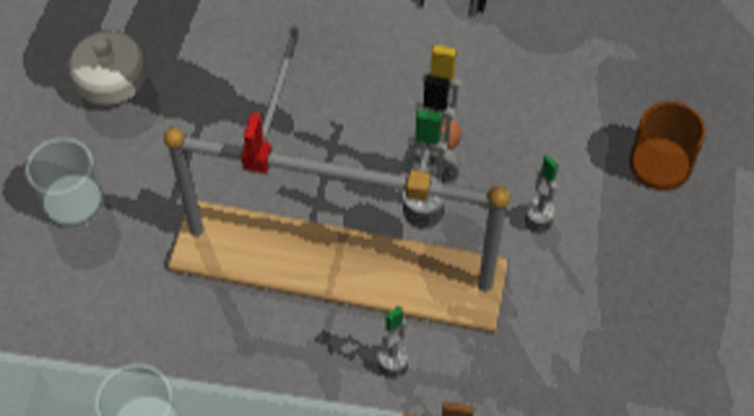

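```bash
python3 - <<'E'
from h import *
w=r.snapshot("wrist")
print(w["origin"],w["attitude"])
for p in [(-75,-165,12),(-70,-165,0),(0,-165,0),(60,-165,0)]: print(p,proj(w,W(p)).round(1))
save(w,"w5",(480,20,640,250),3.4)
for p in [(60,-165,0)]:
  print()
for uv,z in (((521,228),216),((543,42),204),((532,135),204)): print(S(plane(w,uv,z)))
t=r.snapshot("top"); save(t,"t5",(330,150,430,260),5)
s=r.snapshot("scene"); save(s,"s5",(260,135,320,215),7)
for c in(t,s): print(proj(c,[W(p) for p in [(-75,-165,12),(60,-165,0),(80,-165,53)]]).round(1))
E
```

```text
[577.79083442  44.40573209 470.6374885 ] [ 1.64499806e+02  4.07406179e-02 -9.33644775e+01]
(-75, -165, 12) [[525.6 235.8]]
(-70, -165, 0) [[518.2 224.9]]
(0, -165, 0) [[531.4 138.5]]
(60, -165, 0) [[543.   55.2]]

[ -68.39050191 -160.21800481   12.        ]
[  68.95842853 -163.67057977    0.        ]
[   2.61946108 -165.09817778    0.        ]
[[368.6 243.5]
 [369.6 186.2]
 [372.9 175.2]]
[[291.4 150.2]
 [279.1 192.9]
 [275.4 187.8]]
```

View pics/w5.png

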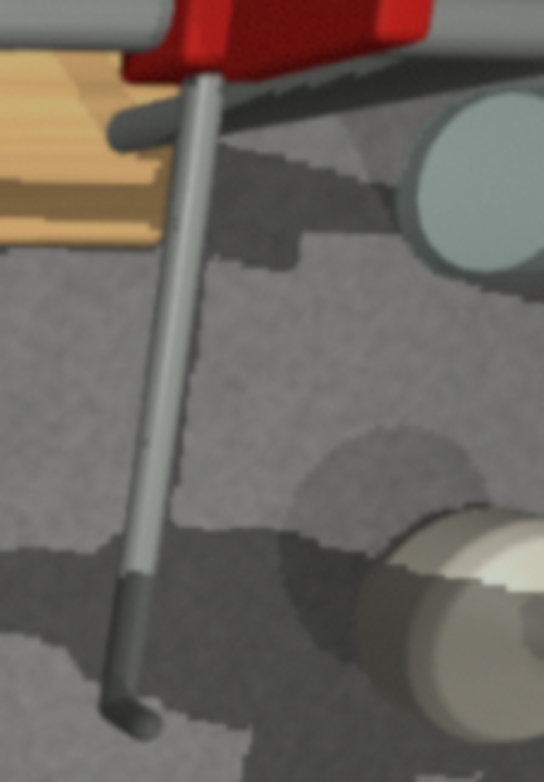

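View pics/t5.png

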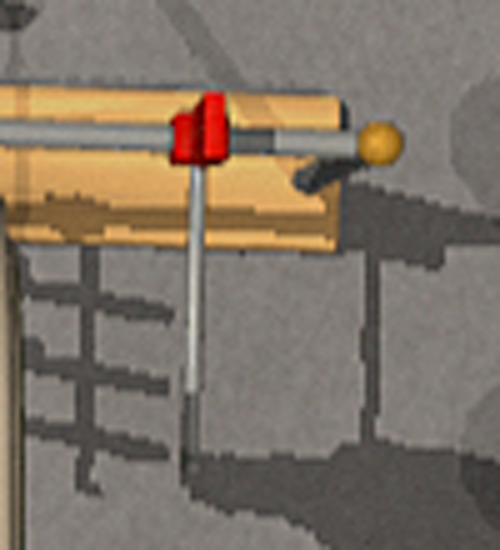

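View pics/s5.png

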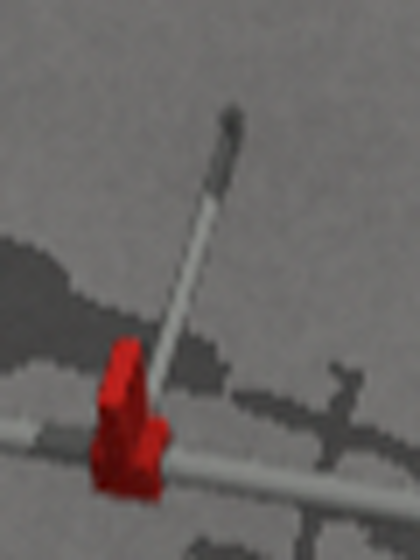

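Emit:
{"fn": "jog_arm", "kwargs": {
  "targets": [
    [0.001,0.002,0.025,0,0,-0.004,0.47],
    [0.001,0.002,0.055,0,0,-0.004,0.47],
    [0.001,0.002,0.085,0,0,-0.004,0.47],
    [0.001,0.002,0.102,0,0,-0.004,0.47],
    [0.001,0.002,0.102,0,0,-0.004,0.47]
  ]
}}

```text
time: 6.1
tool_pos: [508.3, 44.7, 219.8]
tcp_rot: [180.0, 0.5, -3.3]
ft_force: [-0.3, -0.3, -0.2]
finger_gap: 45.6
```

```bash
python3 - <<'E'
from h import *
go((-44.6,0,20))
w=r.snapshot("wrist");save(w,"w6")
E
```

```text
t 6.1 W [508.3  44.7 219.8] S [-45.1  -3.6  15.8] rot [179.96   0.5   -3.28] F [-0.3 -0.3 -0.2] gap 45.6
shift [ 0.4 -3.6 -4.2]
turn [ 0.0007  0.0087 -0.0049]
```

View pics/w6.png

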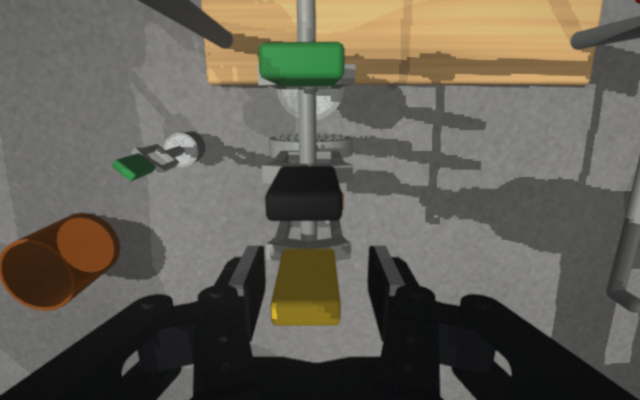

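Emit:
{"fn": "jog_arm", "kwargs": {
  "targets": [
    [0,-0.0035,-0.003,0,0,-0.004,0.47],
    [0,-0.0035,-0.003,0,0,-0.004,0.47]
  ]
}}

```text
time: 6.32
tool_pos: [512.3, 49.4, 231.0]
tcp_rot: [-180.0, -0.2, -3.0]
ft_force: [0.3, -0.6, -0.7]
finger_gap: 45.4
```

```bash
python3 - <<'E'
from h import *
go((-44.6,0,20))
E
```

```text
t 6.32 W [512.3  49.4 231. ] S [-41.3   1.3  27. ] rot [-179.98   -0.2    -2.96] F [ 0.3 -0.6 -0.7] gap 45.4
shift [-3.3  1.3  7. ]
turn [-0.0004 -0.0035  0.0006]
```

Emit:
{"fn": "jog_arm", "kwargs": {
  "targets": [
    [0,0,0,0,0,0,0.47],
    [0,0,0,0,0,0,0.47]
  ]
}}

```text
time: 6.48
tool_pos: [511.8, 49.4, 230.1]
tcp_rot: [-180.0, -0.2, -2.9]
ft_force: [-0.4, 0.0, 0.0]
finger_gap: 45.4
```

```bash
python3 - <<'E'
from h import *
go((-44.6,0,20))
E
```

```text
t 6.48 W [511.8  49.4 230.1] S [-41.8   1.3  26.1] rot [-1.7999e+02 -1.7000e-01 -2.9400e+00] F [-0.4  0.   0. ] gap 45.4
shift [-2.8  1.3  6.1]
turn [-0.0001 -0.0029  0.001 ]
```

Emit:
{"fn": "jog_arm", "kwargs": {
  "targets": [
    [-0.003,0.001,0.005,0,-0.003,0,0.47],
    [-0.003,0.001,0.005,0,-0.003,0,0.47],
    [-0.003,0.001,0.005,0,-0.003,0,0.9],
    [-0.003,0.001,0.005,0,-0.003,0,0.9],
    [-0.003,0.001,0.005,0,-0.003,0,0.9]
  ],
  "newtons": 40
}}

```text
time: 6.9
tool_pos: [507.7, 48.6, 223.3]
tcp_rot: [180.0, 0.2, -2.9]
ft_force: [-0.7, -0.4, -1.1]
finger_gap: 23.4
```

```bash
python3 - <<'E'
from h import *
go((-44.6,0,20))
w=r.snapshot("wrist");save(w,"w7")
E
```

```text
t 6.9 W [507.7  48.6 223.3] S [-45.9   0.3  19.3] rot [180.     0.18  -2.94] F [-0.7 -0.4 -1.1] gap 23.4
shift [ 1.3  0.3 -0.7]
turn [0.0001 0.0031 0.001 ]
```

View pics/w7.png

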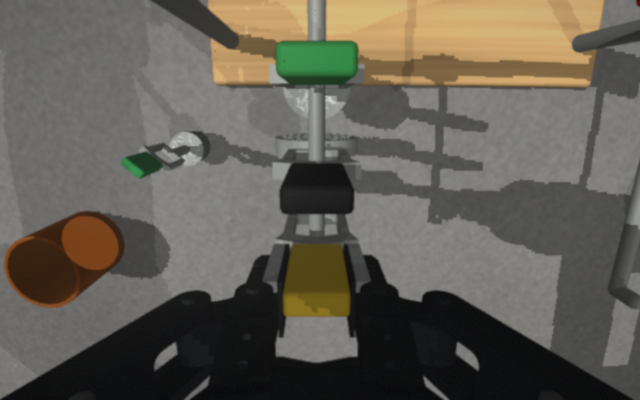

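Emit:
{"fn": "jog_arm", "kwargs": {
  "targets": [
    [0,0,-0.008,0,0,0,0.9],
    [0,0,-0.016,0,0,0,0.9],
    [0,0,-0.021,0,0,0,0.9],
    [0,0,-0.021,0,0,0,0.9],
    [0,0,-0.021,0,0,0,0.9]
  ]
}}

```text
time: 7.37
tool_pos: [508.3, 48.6, 245.2]
tcp_rot: [-180.0, 0.1, -2.9]
ft_force: [-0.6, 0.3, -1.0]
finger_gap: 23.3
```

```bash
python3 - <<'E'
from h import *
go((-44.6,0,42))
w=r.snapshot("wrist");save(w,"w8")
E
```

```text
t 7.37 W [508.3  48.6 245.2] S [-45.2   0.3  41.2] rot [-1.7999e+02  8.0000e-02 -2.9400e+00] F [-0.6  0.3 -1. ] gap 23.3
shift [ 0.6  0.3 -0.8]
turn [-0.0001  0.0014  0.001 ]
```

View pics/w8.png

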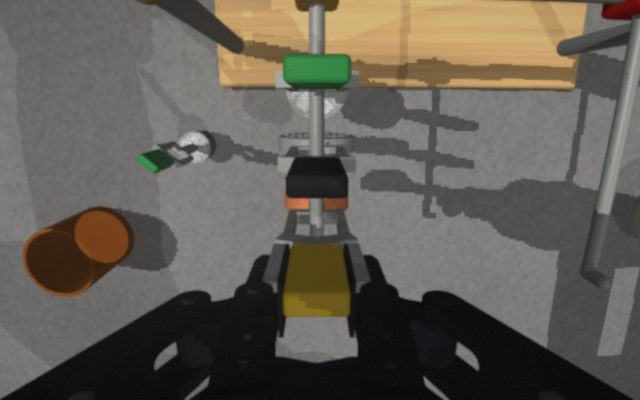

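Emit:
{"fn": "jog_arm", "kwargs": {
  "targets": [
    [-0.01,0,0,0,0,0,0.9],
    [-0.024,0,0,0,0,0,0.9],
    [-0.04,0,0,0,0,0,0.9],
    [-0.056,0,0,0,0,0,0.9],
    [-0.07,0,0,0,0,0,0.9]
  ]
}}

```text
time: 7.83
tool_pos: [436.8, 52.2, 243.9]
tcp_rot: [180.0, 0.2, -2.9]
ft_force: [-0.4, 0.2, -1.1]
finger_gap: 23.4
```

Emit:
{"fn": "jog_arm", "kwargs": {
  "targets": [
    [-0.006,0,0,0,0,0,0.9],
    [-0.006,0.005,0,0,0,0,0.9],
    [-0.006,0.02,0,0,0,0,0.9],
    [-0.006,0.04,0,0,0,0,0.9],
    [-0.006,0.06,0,0,0,0,0.9]
  ]
}}

```text
time: 8.25
tool_pos: [429.3, -8.3, 244.5]
tcp_rot: [180.0, 0.1, -2.9]
ft_force: [0.7, -0.1, -0.5]
finger_gap: 22.8
```

Emit:
{"fn": "jog_arm", "kwargs": {
  "targets": [
    [0,0.022,0,0,0,0,0.9],
    [0,0.044,0,0,0,0,0.9],
    [0,0.066,0,0,0,0,0.9],
    [0,0.084,0,0,0,0,0.9],
    [0,0.095,0,0,0,0,0.9]
  ]
}}

```text
time: 8.67
tool_pos: [424.2, -104.6, 244.4]
tcp_rot: [180.0, 0.2, -3.0]
ft_force: [0.3, 0.2, -1.7]
finger_gap: 23.3
```

Emit:
{"fn": "jog_arm", "kwargs": {
  "targets": [
    [0,0.006,0,0,0,0,0.9],
    [0,0.008,0,0,0,0,0.9],
    [0,0.009,0,0,0,0,0.9],
    [0,0.009,0,0,0,0,0.9]
  ]
}}

```text
time: 9.0
tool_pos: [423.7, -110.8, 244.4]
tcp_rot: [-180.0, 0.2, -2.9]
ft_force: [0.3, 0.8, -1.0]
finger_gap: 23.5
```

```bash
python3 - <<'E'
from h import *
go((-121,-164.3,42))
w=r.snapshot("wrist");save(w,"w9")
print(proj(w,[W(p) for p in [(-75,-164.5,12),(-70,-164.5,0),(60,-164.5,0)]]))
E
```

```text
t 9.0 W [ 423.7 -110.8  244.4] S [-121.5 -163.3   40.4] rot [-179.98    0.18   -2.92] F [ 0.3  0.8 -1. ] gap 23.5
shift [ 0.4  1.  -1.6]
turn [-0.0003  0.0031  0.0014]
[[ 320.36645177  150.73785097]
 [ 320.18219123  138.14077529]
 [ 321.32372108 -159.67006286]]
```

View pics/w9.png

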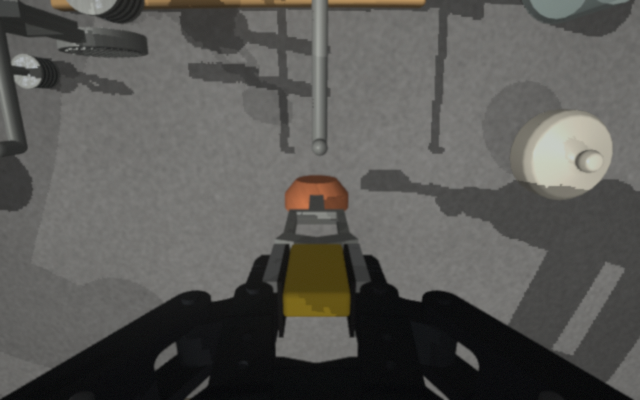

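Emit:
{"fn": "jog_arm", "kwargs": {
  "targets": [
    [0.005,0.001,-0.001,0,0,0,0.9],
    [0.015,0.001,-0.001,0,0,0,0.9],
    [0.028,0.001,-0.001,0,0,0,0.9],
    [0.042,0.001,-0.001,0,0,0,0.9],
    [0.056,0.001,-0.001,0,0,0,0.9]
  ]
}}

```text
time: 9.47
tool_pos: [480.5, -114.6, 245.5]
tcp_rot: [180.0, 0.1, -2.9]
ft_force: [-0.8, -0.1, 0.0]
finger_gap: 23.4
```

```bash
python3 - <<'E'
from h import *
go((30,-164.3,42))
w=r.snapshot("wrist");save(w,"w10")
s=r.snapshot("scene"); save(s,"s10",(240,110,400,230),5)
E
```

```text
t 9.47 W [ 480.5 -114.6  245.5] S [ -64.5 -164.1   41.5] rot [ 1.80e+02  1.40e-01 -2.89e+00] F [-0.8 -0.1  0. ] gap 23.4
shift [94.5  0.4 -0.7]
turn [0.     0.0024 0.0019]
```

View pics/w10.png

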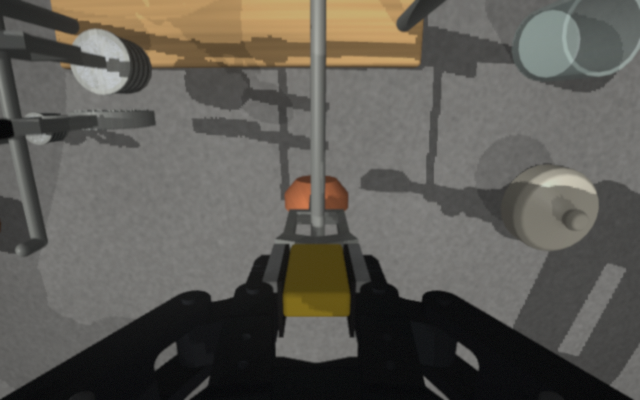

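View pics/s10.png

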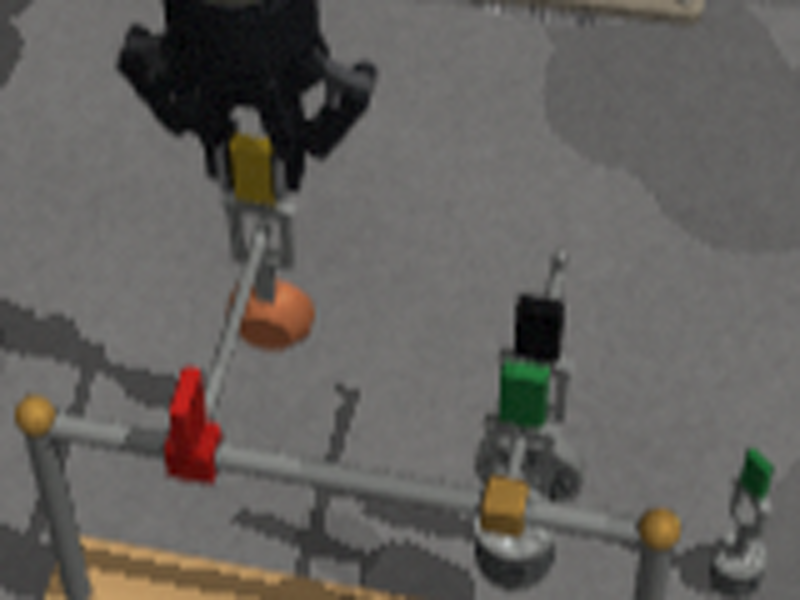

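Emit:
{"fn": "jog_arm", "kwargs": {
  "targets": [
    [0.012,0,0,0,0,0,0.9],
    [0.028,0,0,0,0,0,0.9],
    [0.044,0,0,0,0,0,0.9],
    [0.062,0,0,0,0,0,0.9],
    [0.078,0,0,0,0,0,0.9]
  ]
}}

```text
time: 9.98
tool_pos: [557.8, -118.7, 245.1]
tcp_rot: [-180.0, 0.2, -2.9]
ft_force: [-0.2, 0.4, -1.1]
finger_gap: 23.5
```

Emit:
{"fn": "jog_arm", "kwargs": {
  "targets": [
    [0.01,0,0,0,0,0,0.9],
    [0.016,0,0,0,0,0,0.9],
    [0.016,0,0.004,0,0,0,0.9],
    [0.016,0,0.01,0,0,0,0.9],
    [0.016,0,0.015,0,0,0,0.9]
  ]
}}

```text
time: 10.4
tool_pos: [572.5, -119.8, 229.3]
tcp_rot: [-180.0, 0.2, -2.9]
ft_force: [-1.3, -0.4, -0.2]
finger_gap: 23.3
```

Emit:
{"fn": "jog_arm", "kwargs": {
  "targets": [
    [0,0,0.002,0,0,0,0.9],
    [0,0,0.004,0,0,0,0.9],
    [0,0,0.005,0,0,0,0.9],
    [0,0,0.005,0,0,0,0.9]
  ]
}}

```text
time: 10.73
tool_pos: [572.9, -120.0, 224.9]
tcp_rot: [-180.0, 0.2, -3.0]
ft_force: [-0.4, 0.5, -0.8]
finger_gap: 23.5
```

```bash
python3 - <<'E'
from h import *
go((30,-164.3,20))
w=r.snapshot("wrist");save(w,"w11")
s=r.snapshot("scene"); save(s,"s11",(240,110,400,230),5)
E
```

```text
t 10.73 W [ 572.9 -120.   224.9] S [  28.1 -164.7   20.9] rot [-179.99    0.19   -2.95] F [-0.4  0.5 -0.8] gap 23.5
shift [ 1.9 -0.4  0.9]
turn [-0.0001  0.0033  0.0008]
```

View pics/w11.png

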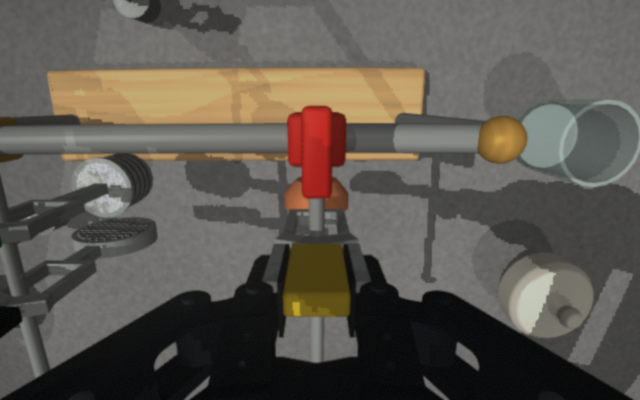

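View pics/s11.png

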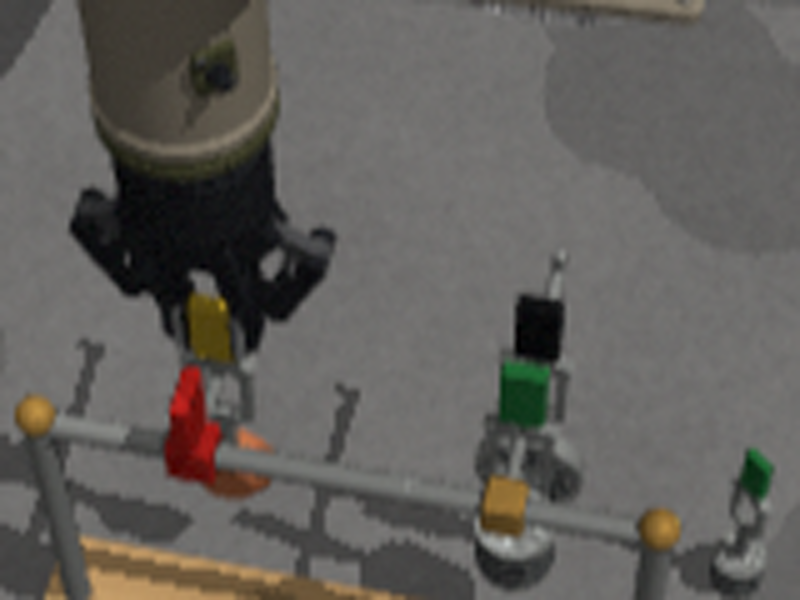

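Emit:
{"fn": "jog_arm", "kwargs": {
  "targets": [
    [0,0,0.001,0,0,0,0.9],
    [0,0,0.002,0,0,0,0.9],
    [0,0,0.0025,0,0,0,0.9],
    [0,0,0.0025,0,0,0,0.9]
  ]
}}

```text
time: 11.17
tool_pos: [573.4, -120.1, 223.2]
tcp_rot: [180.0, 0.1, -2.9]
ft_force: [-0.9, 0.3, 2.3]
finger_gap: 23.2
```

Emit:
{"fn": "jog_arm", "kwargs": {
  "targets": [
    [0,0,0,0,0,0,0.65],
    [0,0,0,0,0,0,0.55],
    [0,0,0,0,0,0,0.47],
    [0,0,-0.012,0,0,0,0.47],
    [0,0,-0.04,0,0,0,0.47]
  ]
}}

```text
time: 11.58
tool_pos: [571.0, -119.3, 258.8]
tcp_rot: [-179.9, 0.6, -2.9]
ft_force: [0.9, -0.3, 0.5]
finger_gap: 45.6
```

Emit:
{"fn": "jog_arm", "kwargs": {
  "targets": [
    [0,0,-0.03,0,0,0,0.47],
    [-0.01,-0.03,-0.04,0,0,0,0.47],
    [-0.018,-0.07,-0.04,0,0,0,0.47],
    [-0.026,-0.11,-0.04,0,0,0,0.47],
    [-0.034,-0.148,-0.04,0,0,0,0.47]
  ]
}}

```text
time: 12.0
tool_pos: [546.9, 30.9, 304.3]
tcp_rot: [-180.0, 0.1, -3.0]
ft_force: [0.2, 0.8, 0.0]
finger_gap: 45.6
```

Emit:
{"fn": "jog_arm", "kwargs": {
  "targets": [
    [-0.001,-0.014,0,0,0,0,0.47],
    [-0.001,-0.016,0,0,0,0,0.47],
    [-0.001,-0.016,0,0,0,0,0.47],
    [-0.001,-0.016,0,0,0,0,0.47]
  ]
}}

```text
time: 12.33
tool_pos: [547.1, 44.9, 303.2]
tcp_rot: [180.0, 0.1, -2.9]
ft_force: [-0.1, -0.4, 0.5]
finger_gap: 45.0
```

```bash
python3 - <<'E'
from h import *
go((-7,0,100))
w=r.snapshot("wrist");save(w,"w12")
s=r.snapshot("scene"); save(s,"s12",(240,110,400,230),5)
print(proj(w,[W((-7,0,56)),W((-7,0,0)),W((30,-165,56))]))
for k in (15,35,50,56): print(k,proj(w,[W((-7,0,k))]))
E
```

```text
t 12.33 W [547.1  44.9 303.2] S [-6.3 -1.4 99.2] rot [ 1.7997e+02  1.4000e-01 -2.9500e+00] F [-0.1 -0.4  0.5] gap 45.0
shift [-0.7 -1.4 -0.8]
turn [0.0005 0.0025 0.0009]
[[315.21738851 230.67071859]
 [315.49252173 203.57309657]
 [612.74791735 167.43133985]]
15 [[315.43104694 209.62541983]]
35 [[315.33645004 218.94123742]]
50 [[315.25380734 227.08235445]]
56 [[315.21738851 230.67071859]]
```

View pics/w12.png

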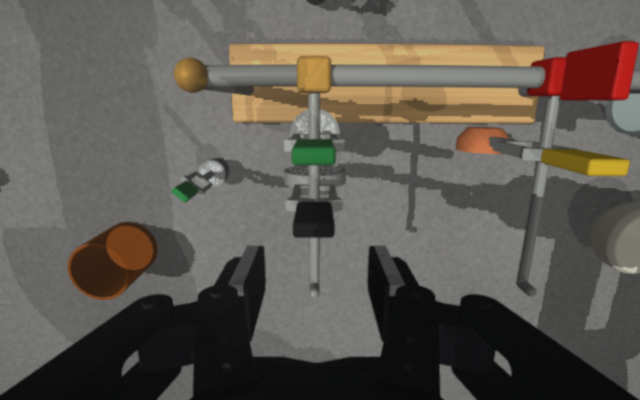

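View pics/s12.png

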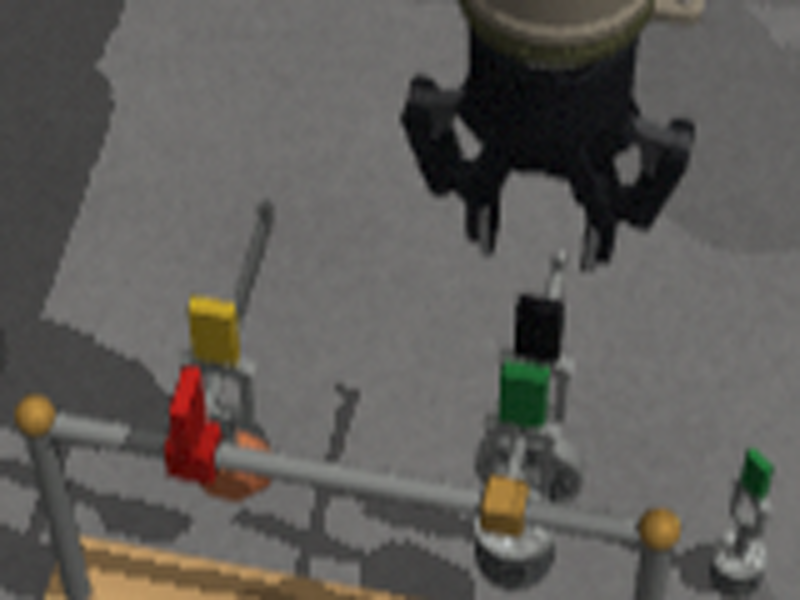

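Emit:
{"fn": "jog_arm", "kwargs": {
  "targets": [
    [-0.001,-0.001,0.025,0,0,0,0.47],
    [-0.001,-0.001,0.05,0,0,0,0.47],
    [-0.001,-0.001,0.07,0,0,0,0.47],
    [-0.001,-0.001,0.078,0,0,0,0.47],
    [-0.001,-0.001,0.079,0,0,0,0.47]
  ]
}}

```text
time: 12.85
tool_pos: [544.5, 45.6, 221.2]
tcp_rot: [180.0, 0.4, -3.0]
ft_force: [0.7, -0.6, -0.3]
finger_gap: 45.0
```

Emit:
{"fn": "jog_arm", "kwargs": {
  "targets": [
    [0,0,0,0,0,0,0.47],
    [0,0,0,0,0,0,0.47]
  ]
}}

```text
time: 13.02
tool_pos: [546.6, 46.2, 225.4]
tcp_rot: [-180.0, 0.1, -3.0]
ft_force: [-0.1, -0.6, 0.5]
finger_gap: 45.2
```

```bash
python3 - <<'E'
from h import *
go((-7,0,20))
w=r.snapshot("wrist");save(w,"w13")
E
```

```text
t 13.02 W [546.6  46.2 225.4] S [-6.9 -0.1 21.4] rot [-1.80e+02  5.00e-02 -2.98e+00] F [-0.1 -0.6  0.5] gap 45.2
shift [-0.1 -0.1  1.4]
turn [-0.      0.0009  0.0003]
```

View pics/w13.png

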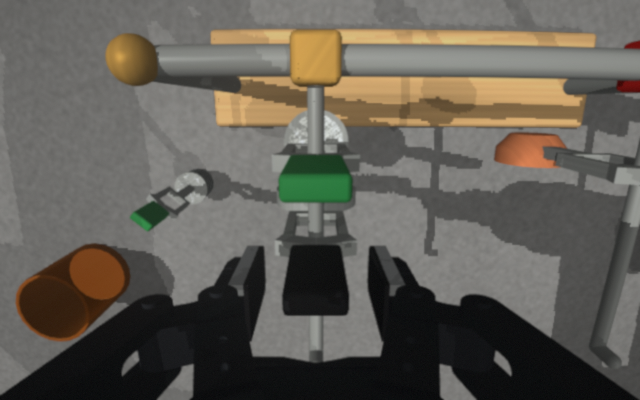

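Black tab centred between the pads (≈(316,280)). Grip and lift.

Emit:
{"fn": "jog_arm", "kwargs": {
  "targets": [
    [0,0,0.001,0,0,0,0.9],
    [0,0,0.001,0,0,0,0.9],
    [0,0,0.001,0,0,0,0.9],
    [0,0,0.001,0,0,0,0.9]
  ]
}}

```text
time: 13.4
tool_pos: [546.4, 46.6, 223.8]
tcp_rot: [180.0, 0.1, -2.9]
ft_force: [-0.6, -1.0, 5.3]
finger_gap: 23.4
```

Emit:
{"fn": "jog_arm", "kwargs": {
  "targets": [
    [0,0,-0.008,0,0,0,0.9],
    [0,0,-0.016,0,0,0,0.9],
    [0,0,-0.022,0,0,0,0.9],
    [0,0,-0.022,0,0,0,0.9],
    [0,0,-0.022,0,0,0,0.9]
  ]
}}

```text
time: 13.82
tool_pos: [546.1, 46.7, 245.4]
tcp_rot: [-180.0, 0.1, -2.9]
ft_force: [-1.1, -1.2, -1.0]
finger_gap: 23.3
```

```bash
python3 - <<'E'
from h import *
go((-121,0,42))
w=r.snapshot("wrist");save(w,"w14")
E
```

```text
t 13.82 W [546.1  46.7 245.4] S [-7.4  0.4 41.4] rot [-1.7999e+02  1.1000e-01 -2.9400e+00] F [-1.1 -1.2 -1. ] gap 23.3
shift [-113.6    0.3   -0.4]
turn [-0.0001  0.0018  0.001 ]
```

View pics/w14.png

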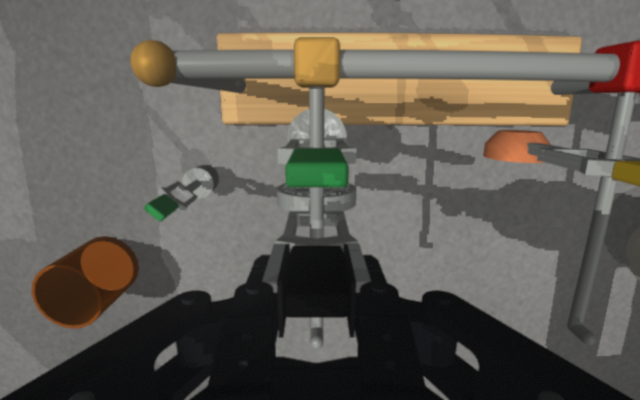

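Emit:
{"fn": "jog_arm", "kwargs": {
  "targets": [
    [-0.01,0,0,0,0,0,0.9],
    [-0.026,0,0,0,0,0,0.9],
    [-0.044,0,0,0,0,0,0.9],
    [-0.062,0,0,0,0,0,0.9],
    [-0.08,0,0,0,0,0,0.9]
  ]
}}

```text
time: 14.28
tool_pos: [464.7, 50.8, 244.1]
tcp_rot: [180.0, 0.2, -2.9]
ft_force: [-0.0, 0.2, -0.6]
finger_gap: 23.5
```

Emit:
{"fn": "jog_arm", "kwargs": {
  "targets": [
    [-0.018,0,0,0,0,0,0.9],
    [-0.03,0,0,0,0,0,0.9],
    [-0.034,0.006,0,0,0,0,0.9],
    [-0.034,0.02,0,0,0,0,0.9],
    [-0.034,0.038,0,0,0,0,0.9]
  ]
}}

```text
time: 14.7
tool_pos: [429.8, 14.5, 244.8]
tcp_rot: [-180.0, 0.2, -2.8]
ft_force: [0.7, -0.2, -0.3]
finger_gap: 23.6
```

Emit:
{"fn": "jog_arm", "kwargs": {
  "targets": [
    [0,0.022,0,0,0,0,0.9],
    [0,0.044,0,0,0,0,0.9],
    [0,0.066,0,0,0,0,0.9],
    [0,0.088,0,0,0,0,0.9],
    [0,0.108,0,0,0,0,0.9]
  ]
}}

```text
time: 15.12
tool_pos: [424.3, -95.0, 244.7]
tcp_rot: [180.0, 0.2, -3.0]
ft_force: [-0.2, 0.2, -0.1]
finger_gap: 23.3
```

Emit:
{"fn": "jog_arm", "kwargs": {
  "targets": [
    [0,0.012,0,0,0,0,0.9],
    [0,0.018,0,0,0,0,0.9],
    [0,0.019,0,0,0,0,0.9],
    [0,0.019,0,0,0,0,0.9],
    [0,0.019,0,0,0,0,0.9]
  ]
}}

```text
time: 15.53
tool_pos: [423.5, -111.8, 244.9]
tcp_rot: [-180.0, 0.2, -2.9]
ft_force: [0.4, -0.4, 0.2]
finger_gap: 23.6
```

```bash
python3 - <<'E'
from h import *
go((-121,-164.5,42))
w=r.snapshot("wrist");save(w,"w15")
E
```

```text
t 15.53 W [ 423.5 -111.8  244.9] S [-121.5 -164.3   40.9] rot [-179.97    0.19   -2.92] F [ 0.4 -0.4  0.2] gap 23.6
shift [ 0.5  0.2 -1.1]
turn [-0.0004  0.0032  0.0013]
```

View pics/w15.png

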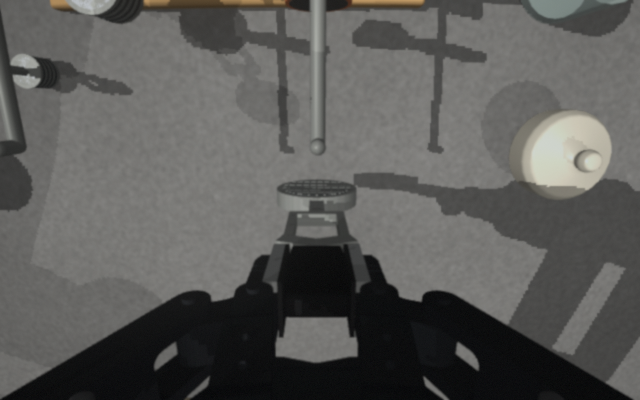

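Emit:
{"fn": "jog_arm", "kwargs": {
  "targets": [
    [0.005,0,-0.001,0,0,0,0.9],
    [0.015,0,-0.001,0,0,0,0.9],
    [0.028,0,-0.001,0,0,0,0.9],
    [0.042,0,-0.001,0,0,0,0.9],
    [0.056,0,-0.001,0,0,0,0.9]
  ]
}}

```text
time: 16.0
tool_pos: [480.5, -114.5, 246.0]
tcp_rot: [180.0, 0.1, -2.9]
ft_force: [-0.1, -0.1, 0.4]
finger_gap: 23.4
```

Emit:
{"fn": "jog_arm", "kwargs": {
  "targets": [
    [0.014,0,0,0,0,0,0.9],
    [0.03,0,0,0,0,0,0.9],
    [0.043,0,0,0,0,0,0.9],
    [0.05,0,0,0,0,0,0.9],
    [0.05,0,0,0,0,0,0.9]
  ]
}}

```text
time: 16.42
tool_pos: [530.4, -117.2, 245.4]
tcp_rot: [-180.0, 0.2, -2.9]
ft_force: [-0.0, -0.2, -0.4]
finger_gap: 23.4
```

```bash
python3 - <<'E'
from h import *
go((-15,-164.5,20))
w=r.snapshot("wrist");save(w,"w16")
s=r.snapshot("scene"); save(s,"s16",(240,110,400,230),5)
E
```

```text
t 16.42 W [ 530.4 -117.2  245.4] S [ -14.5 -164.1   41.4] rot [-179.99    0.18   -2.88] F [-0.  -0.2 -0.4] gap 23.4
shift [-0.4  0.5 21.4]
turn [-0.0002  0.0032  0.0021]
```

View pics/w16.png

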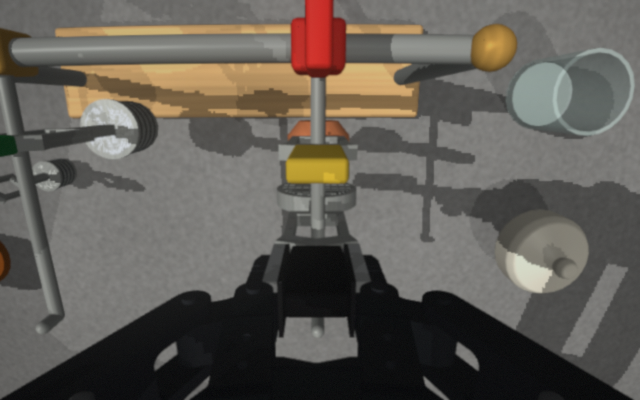

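View pics/s16.png

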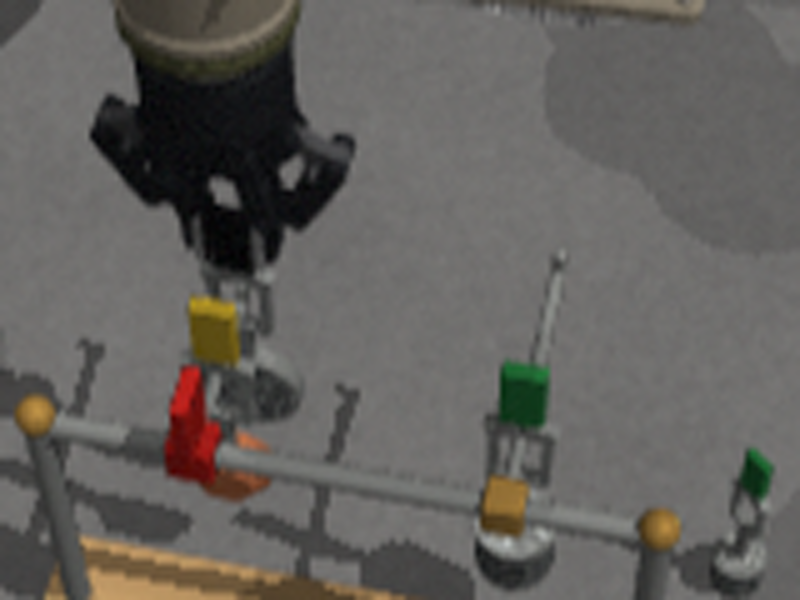

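Threaded. Lower to contact (last time TCP z 223), then release.

Emit:
{"fn": "jog_arm", "kwargs": {
  "targets": [
    [0,0,0.008,0,0,0,0.9],
    [0,0,0.014,0,0,0,0.9],
    [0,0,0.019,0,0,0,0.9],
    [0,0,0.0215,0,0,0,0.9],
    [0,0,0.0225,0,0,0,0.9]
  ]
}}

```text
time: 16.93
tool_pos: [528.8, -117.8, 223.7]
tcp_rot: [180.0, 0.2, -3.0]
ft_force: [-5.6, 1.7, 10.3]
finger_gap: 23.2
```

Emit:
{"fn": "jog_arm", "kwargs": {
  "targets": [
    [0,0,0,0,0,0,0.9],
    [0,0,0,0,0,0,0.9]
  ]
}}

```text
time: 17.1
tool_pos: [528.9, -117.8, 223.8]
tcp_rot: [180.0, 0.2, -3.0]
ft_force: [-3.8, 0.8, 6.2]
finger_gap: 23.3
```

Emit:
{"fn": "jog_arm", "kwargs": {
  "targets": [
    [0,0,-0.001,0,0,0,0.9],
    [0,0,-0.001,0,0,0,0.65],
    [0,0,-0.001,0,0,0,0.55],
    [0,0,-0.001,0,0,0,0.47],
    [0,0,-0.015,0,0,0,0.47]
  ]
}}

```text
time: 17.52
tool_pos: [527.7, -117.3, 235.0]
tcp_rot: [-179.9, 0.5, -2.9]
ft_force: [0.4, -0.2, -0.7]
finger_gap: 45.4
```

Emit:
{"fn": "jog_arm", "kwargs": {
  "targets": [
    [0,0,-0.03,0,0,0,0.47],
    [0,0,-0.055,0,0,0,0.47],
    [0.005,-0.02,-0.065,0,0,0,0.47],
    [0.018,-0.055,-0.065,0,0,0,0.47],
    [0.031,-0.09,-0.065,0,0,0,0.47]
  ]
}}

```text
time: 17.93
tool_pos: [566.0, -29.5, 304.8]
tcp_rot: [180.0, -0.0, -3.1]
ft_force: [1.0, -0.4, -0.8]
finger_gap: 45.5
```

Emit:
{"fn": "jog_arm", "kwargs": {
  "targets": [
    [0.01,-0.03,0,0,0,0,0.47],
    [0.018,-0.055,0,0,0,0,0.47],
    [0.02,-0.07,0,0,0,0,0.47],
    [0.02,-0.074,0,0,0,0,0.47],
    [0.02,-0.074,0,0,0,0,0.47]
  ]
}}

```text
time: 18.35
tool_pos: [588.7, 44.3, 302.7]
tcp_rot: [180.0, 0.2, -2.8]
ft_force: [0.6, -0.4, -0.2]
finger_gap: 45.3
```

```bash
python3 - <<'E'
from h import *
go((35,0,100))
w=r.snapshot("wrist");save(w,"w17")
s=r.snapshot("scene"); save(s,"s17",(240,110,400,230),5)
t=r.snapshot("top"); save(t,"t17",(180,120,480,290),2.6)
print(proj(w,[W((35,0,56))]))
E
```

```text
t 18.35 W [588.7  44.3 302.7] S [35.3  0.3 98.7] rot [179.99   0.21  -2.84] F [ 0.6 -0.4 -0.2] gap 45.3
shift [-0.3  0.3 -1.3]
turn [0.0001 0.0037 0.0029]
[[318.18033579 230.23899396]]
```

View pics/w17.png

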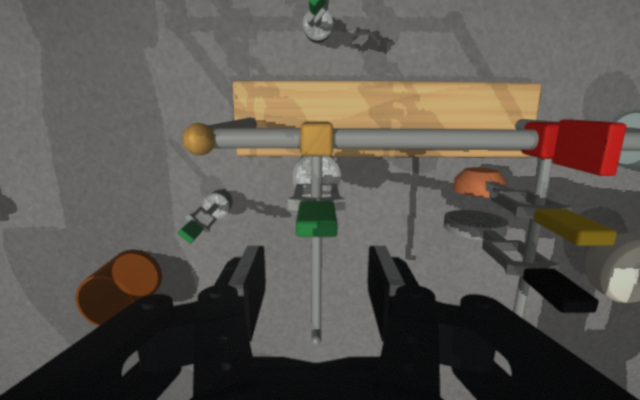

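View pics/s17.png

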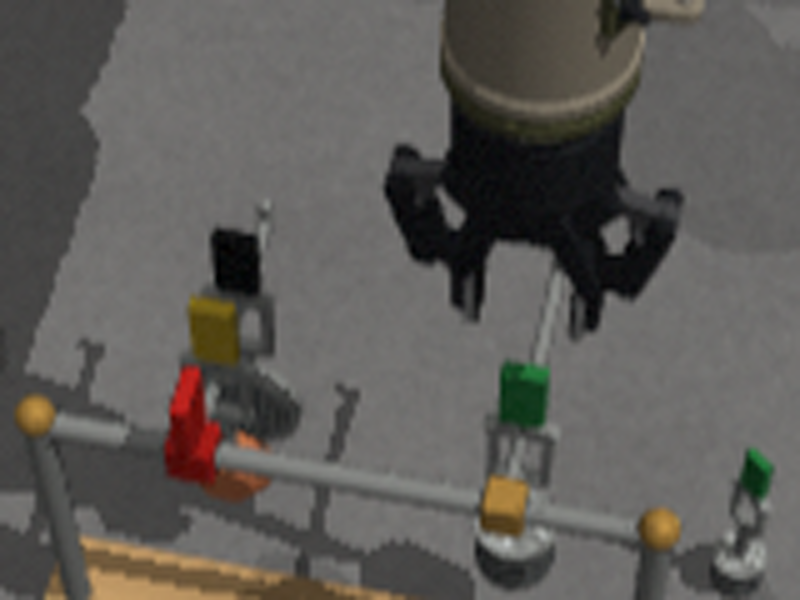

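View pics/t17.png

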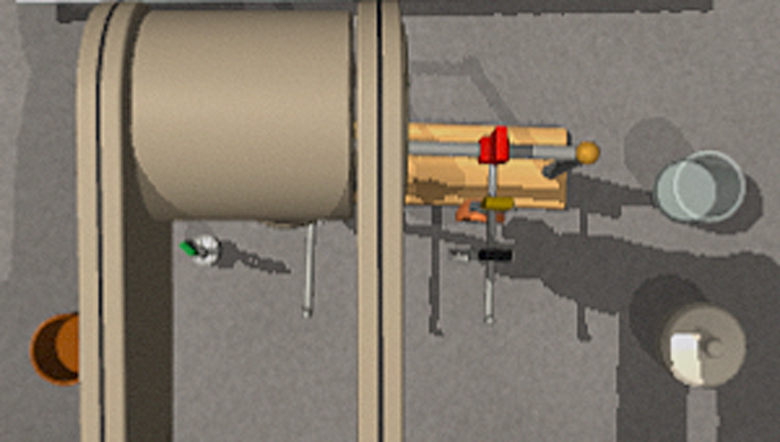

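Emit:
{"fn": "jog_arm", "kwargs": {
  "targets": [
    [0,0,0.025,0,0,0,0.47],
    [0,0,0.05,0,0,0,0.47],
    [0,0,0.069,0,0,0,0.47],
    [0,0,0.077,0,0,0,0.47],
    [0,0,0.077,0,0,0,0.47]
  ]
}}

```text
time: 18.92
tool_pos: [587.1, 42.3, 223.5]
tcp_rot: [180.0, 0.4, -3.0]
ft_force: [-0.1, -0.0, -0.1]
finger_gap: 45.1
```

Emit:
{"fn": "jog_arm", "kwargs": {
  "targets": [
    [0,0,0,0,0,0,0.47],
    [0,0,0,0,0,0,0.47]
  ]
}}

```text
time: 19.08
tool_pos: [589.5, 42.9, 228.0]
tcp_rot: [-180.0, 0.0, -3.0]
ft_force: [-0.3, 0.4, 0.1]
finger_gap: 44.7
```

```bash
python3 - <<'E'
from h import *
go((35,0,20))
w=r.snapshot("wrist");save(w,"w18")
E
```

```text
t 19.08 W [589.5  42.9 228. ] S [36.1 -1.1 24. ] rot [-1.80e+02  2.00e-02 -2.98e+00] F [-0.3  0.4  0.1] gap 44.7
shift [-1.1 -1.1  4. ]
turn [-0.      0.0003  0.0003]
```

View pics/w18.png

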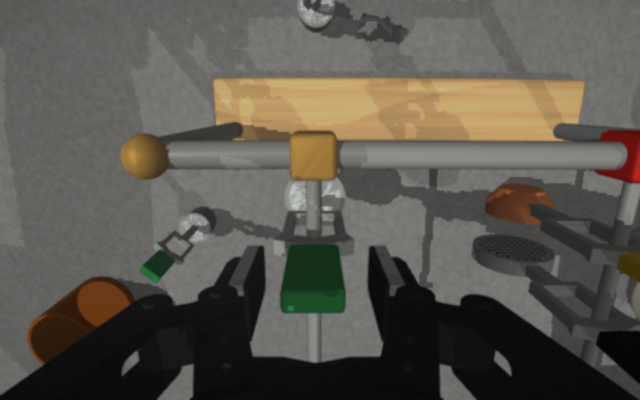

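Emit:
{"fn": "jog_arm", "kwargs": {
  "targets": [
    [-0.001,-0.001,0.0035,0,0,0,0.47],
    [-0.001,-0.001,0.0035,0,0,0,0.9],
    [-0.001,-0.001,0.0035,0,0,0,0.9],
    [-0.001,-0.001,0.0035,0,0,0,0.9],
    [-0.001,-0.001,0.0035,0,0,0,0.9]
  ]
}}

```text
time: 19.55
tool_pos: [587.8, 44.5, 223.0]
tcp_rot: [180.0, 0.1, -2.9]
ft_force: [-2.0, -0.7, 2.6]
finger_gap: 23.2
```

```bash
python3 - <<'E'
from h import *
go((35,0,20))
t=r.snapshot("top");s=r.snapshot("scene");save(t,"t19",(180,220,250,280),9);save(s,"s19",(410,165,470,225),10)
# cup floor/rim from first top picture measurement (cupA crop 10x at 180,230)
for n,z,c in (("rim",80,None),):
  for uv in [(180+11.7,230+24.5),(180+21.5,230+38.4)]: print(plane(t,uv,80))
E
```

```text
t 19.55 W [587.8  44.5 223. ] S [34.3  0.4 19. ] rot [ 1.80e+02  1.50e-01 -2.93e+00] F [-2.  -0.7  2.6] gap 23.2
shift [ 0.7  0.4 -1. ]
turn [0.     0.0026 0.0012]
[440.35148268 343.02447754  80.        ]
[402.97733189 316.78316196  80.        ]
```

View pics/s19.png

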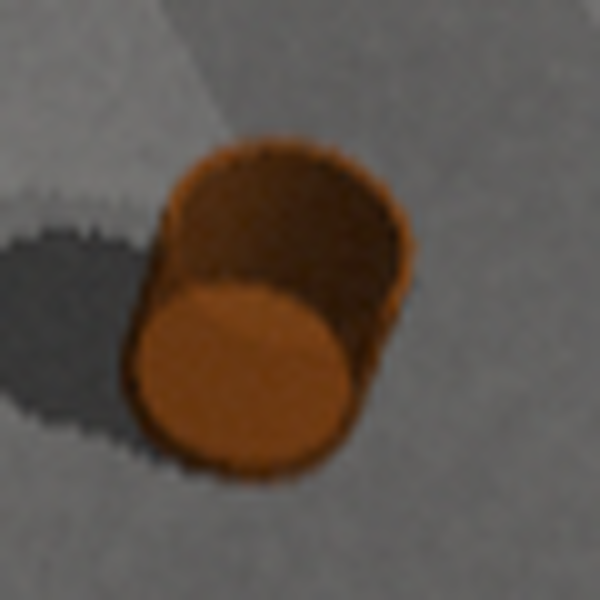

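```bash
python3 - <<'E'
from h import *
t=r.snapshot("top");s=r.snapshot("scene")
a=plane(t,(180+25.2-.45,230+24.5-.45),80);b=plane(t,(180+33.2-.45,230+22.6-.45),6)
print("top rim",a,"floor",b)
# scene: floor disc bounds x 132..352,y 282..468 ; rim outer x165..412 top y138
print("scene floor",plane(s,(410+24.3-.45,165+37.4-.45),6),"rim",plane(s,(410+28.8-.45,165+24.8-.45),80))
# bystanders: cups and small infuser poses for clearance
for n,uv,z in(("smallinf",(258,216),60),("bowl",(451,252),60),("cupb",(449,192),40)): print(n,plane(t,uv,z))
# verify by projecting circles
th=np.linspace(0,2*np.pi,40)
for c,cam,box,n in ((b,t,(180,220,250,280),"ovt"),(b,s,(410,165,470,225),"ovs")):
  im=cv2.resize(cam["pixels"][box[1]:box[3],box[0]:box[2],::-1],None,fx=9,fy=9,interpolation=cv2.INTER_CUBIC).copy()
  m=(a[:2]+b[:2])/2
  for R,z,col in((37,80,(0,255,0)),(33,6,(255,0,0))):
    P=proj(cam,np.c_[m[0]+R*np.cos(th),m[1]+R*np.sin(th),z+0*th])
    cv2.polylines(im,[((P-[box[0],box[1]]+.5)*9).astype(int)],True,col,1)
  cv2.imwrite(f"pics/{n}.png",im)
E
```

```text
top rim [440.89318198 308.21109156  80.        ] floor [439.7222776  308.24765959   6.        ]
scene floor [438.33448825 310.81254273   6.        ] rim [441.30745218 310.55665295  80.        ]
smallinf [540.54230654 168.39708187  60.        ]
bowl [ 433.76993148 -357.30749823   60.        ]
cupb [ 599.05005095 -364.5982041    40.        ]
```

View pics/ovs.png

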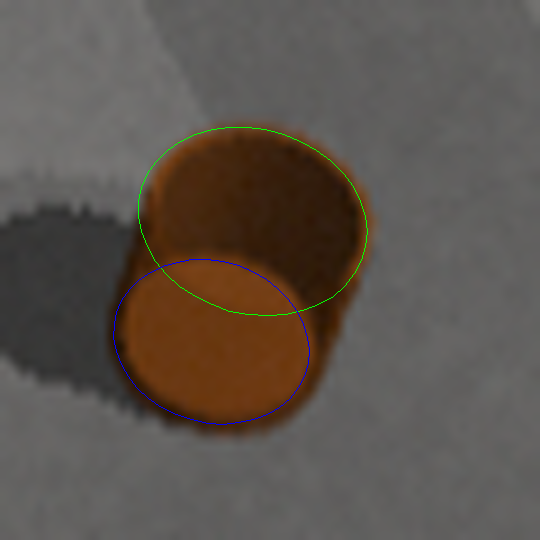

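Emit:
{"fn": "jog_arm", "kwargs": {
  "targets": [
    [0,0,-0.008,0,0,0,0.9],
    [0,0,-0.016,0,0,0,0.9],
    [0,0,-0.023,0,0,0,0.9],
    [0,0,-0.023,0,0,0,0.9],
    [0,0,-0.023,0,0,0,0.9]
  ]
}}

```text
time: 20.17
tool_pos: [588.3, 44.5, 246.6]
tcp_rot: [-180.0, 0.1, -2.9]
ft_force: [-0.9, -0.8, -0.6]
finger_gap: 23.6
```

```bash
python3 - <<'E'
from h import *
go((-121,0,42))
print(S((440,309.5,204)))
w=r.snapshot("wrist");save(w,"w20")
E
```

```text
t 20.17 W [588.3  44.5 246.6] S [34.8  0.4 42.6] rot [-1.7999e+02  7.0000e-02 -2.9400e+00] F [-0.9 -0.8 -0.6] gap 23.6
shift [-155.8    0.3    0.8]
turn [-0.0001  0.0012  0.001 ]
[-127.14021026  257.29861433    0.        ]
```

View pics/w20.png

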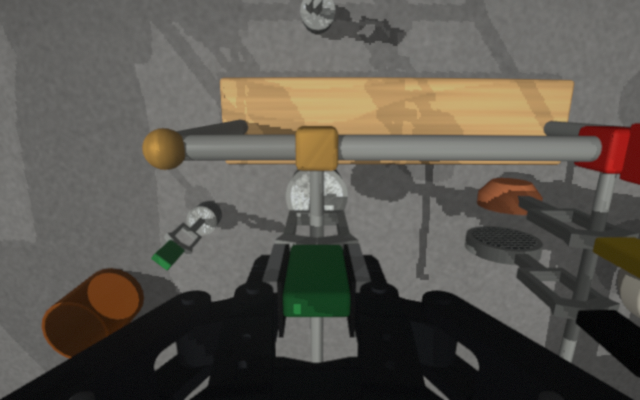

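Emit:
{"fn": "jog_arm", "kwargs": {
  "targets": [
    [-0.01,0,0.001,0,0,0,0.9],
    [-0.026,0,0.001,0,0,0,0.9],
    [-0.044,0,0.001,0,0,0,0.9],
    [-0.062,0,0.001,0,0,0,0.9],
    [-0.08,0,0.001,0,0,0,0.9]
  ]
}}

```text
time: 20.63
tool_pos: [506.7, 48.6, 244.0]
tcp_rot: [180.0, 0.2, -2.9]
ft_force: [0.7, 0.4, -1.1]
finger_gap: 24.0
```

Emit:
{"fn": "jog_arm", "kwargs": {
  "targets": [
    [-0.018,0,0,0,0,0,0.9],
    [-0.036,0,0,0,0,0,0.9],
    [-0.054,0,0,0,0,0,0.9],
    [-0.07,0,0,0,0,0,0.9],
    [-0.078,0,-0.003,0,0,0,0.9]
  ]
}}

```text
time: 21.05
tool_pos: [428.1, 52.7, 247.1]
tcp_rot: [180.0, 0.3, -2.9]
ft_force: [0.0, -0.7, 0.1]
finger_gap: 23.6
```

Emit:
{"fn": "jog_arm", "kwargs": {
  "targets": [
    [0,0,-0.012,0,0,0,0.9],
    [0,-0.005,-0.025,0,0,0,0.9],
    [0,-0.02,-0.033,0,0,0,0.9],
    [0,-0.04,-0.035,0,0,0,0.9],
    [0,-0.062,-0.035,0,0,0,0.9]
  ]
}}

```text
time: 21.47
tool_pos: [435.2, 115.2, 286.0]
tcp_rot: [-180.0, -0.1, -3.0]
ft_force: [-0.3, -0.7, -0.6]
finger_gap: 23.6
```

Emit:
{"fn": "jog_arm", "kwargs": {
  "targets": [
    [0,-0.025,0,0,0,0,0.9],
    [0,-0.05,0,0,0,0,0.9],
    [0,-0.075,0,0,0,0,0.9],
    [0,-0.1,0,0,0,0,0.9],
    [0,-0.125,0,0,0,0,0.9]
  ]
}}

```text
time: 21.88
tool_pos: [440.8, 241.4, 284.6]
tcp_rot: [-179.9, 0.1, -3.0]
ft_force: [-0.4, 0.2, -0.5]
finger_gap: 23.4
```

Emit:
{"fn": "jog_arm", "kwargs": {
  "targets": [
    [0,-0.025,0,0,0,0,0.9],
    [0,-0.042,0,0,0,0,0.9],
    [0,-0.05,0,0,0,0,0.9],
    [0,-0.05,0,0,0,0,0.9],
    [0,-0.05,0,0,0,0,0.9]
  ]
}}

```text
time: 22.3
tool_pos: [442.7, 289.3, 283.5]
tcp_rot: [180.0, 0.2, -2.9]
ft_force: [1.3, -0.0, -0.1]
finger_gap: 23.5
```

```bash
python3 - <<'E'
from h import *
go((-127.1,257.3,75))
w=r.snapshot("wrist");save(w,"w21")
s=r.snapshot("scene");save(s,"s21",(380,130,480,230),6)
E
```

```text
t 22.3 W [442.7 289.3 283.5] S [-123.4  237.3   79.5] rot [ 1.7998e+02  1.6000e-01 -2.9100e+00] F [ 1.3 -0.  -0.1] gap 23.5
shift [ -3.7 -20.    4.5]
turn [0.0003 0.0027 0.0016]
```

View pics/w21.png

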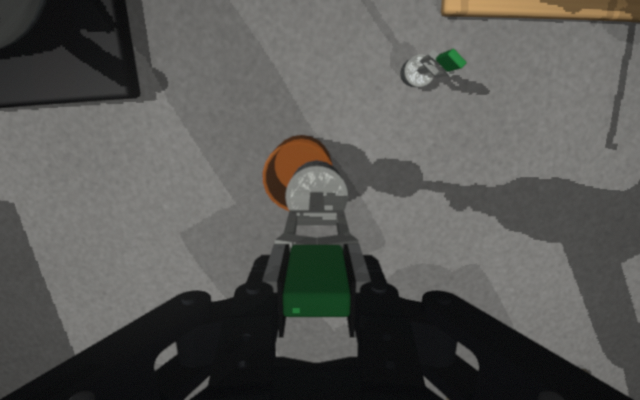

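View pics/s21.png

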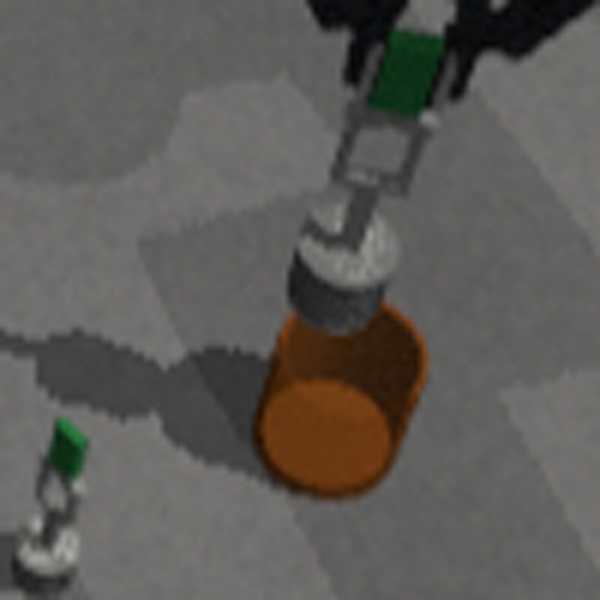

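Emit:
{"fn": "jog_arm", "kwargs": {
  "targets": [
    [-0.001,-0.006,0,0,0,0,0.9],
    [-0.003,-0.014,0,0,0,0,0.9],
    [-0.0037,-0.02,0,0,0,0,0.9],
    [-0.0037,-0.02,0,0,0,0,0.9],
    [-0.0037,-0.02,0,0,0,0,0.9]
  ]
}}

```text
time: 22.82
tool_pos: [439.4, 309.8, 283.0]
tcp_rot: [180.0, 0.2, -2.9]
ft_force: [-0.1, 1.0, -0.9]
finger_gap: 23.3
```

```bash
python3 - <<'E'
from h import *
q=r.sense();go((-127.1,257.3,75))
w=r.snapshot("wrist");s=r.snapshot("scene");t=r.snapshot("top")
p=q["tool_pos"]; u=rot([0,0,YAW])@np.array([1,0,0])
th=np.linspace(0,2*np.pi,40)
def ov(cam,box,n,k):
  im=cv2.resize(cam["pixels"][box[1]:box[3],box[0]:box[2],::-1],None,fx=k,fy=k,interpolation=cv2.INTER_CUBIC).copy()
  for c,R,z,col in(((440,309.5),37,80,(0,255,0)),((440,309.5),33,6,(255,0,0)),(p,22,p[2]-19-135,(255,0,255)),(p,23.5,p[2]-19-93,(255,255,0))):
    P=proj(cam,np.c_[c[0]+R*np.cos(th),c[1]+R*np.sin(th),z+0*th])
    cv2.polylines(im,[((P-[box[0],box[1]]+.5)*k).astype(int)],True,col,1)
  cv2.imwrite(f"pics/{n}.png",im)
ov(w,(230,100,410,260),"ovw22",4);ov(s,(380,130,480,230),"ovs22",6)
E
```

```text
t 22.82 W [439.4 309.8 283. ] S [-127.7  257.5   79. ] rot [ 1.7999e+02  1.7000e-01 -2.9100e+00] F [-0.1  1.  -0.9] gap 23.3
shift [0.6 0.2 4. ]
turn [0.0001 0.003  0.0017]
```

View pics/ovw22.png

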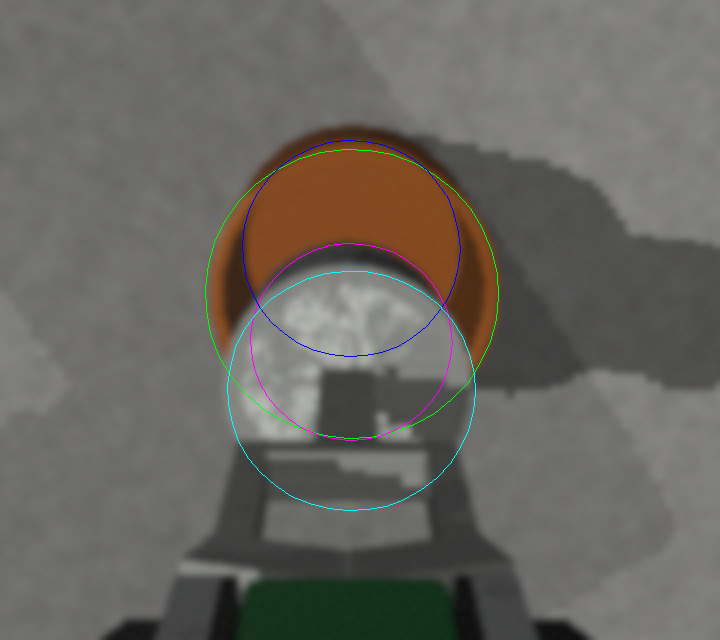

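View pics/ovs22.png

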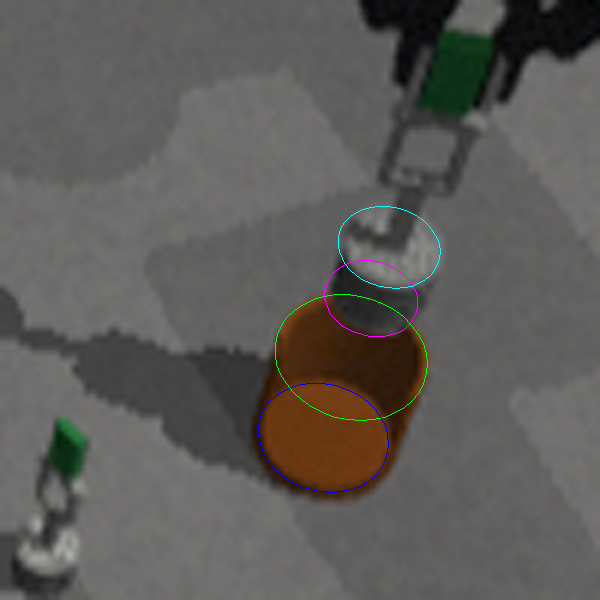

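Emit:
{"fn": "jog_arm", "kwargs": {
  "targets": [
    [-0.0015,0,0.005,0,0,0,0.9],
    [-0.0015,0,0.015,0,0,0,0.9],
    [-0.0015,0,0.027,0,0,0,0.9],
    [-0.0015,0,0.037,0,0,0,0.9],
    [-0.0015,0,0.043,0,0,0,0.9]
  ]
}}

```text
time: 23.38
tool_pos: [437.0, 308.9, 237.2]
tcp_rot: [179.9, 0.3, -3.0]
ft_force: [-0.4, 0.1, -1.4]
finger_gap: 23.5
```

```bash
python3 - <<'E'
from h import *
q=now()
w=r.snapshot("wrist");s=r.snapshot("scene")
save(w,"w23",(230,100,410,260),4);save(s,"s23",(380,130,480,230),6)
E
```

```text
t 23.38 W [437.  308.9 237.2] S [-130.1  256.5   33.2] rot [179.9    0.33  -2.95] F [-0.4  0.1 -1.4] gap 23.5
```

View pics/w23.png

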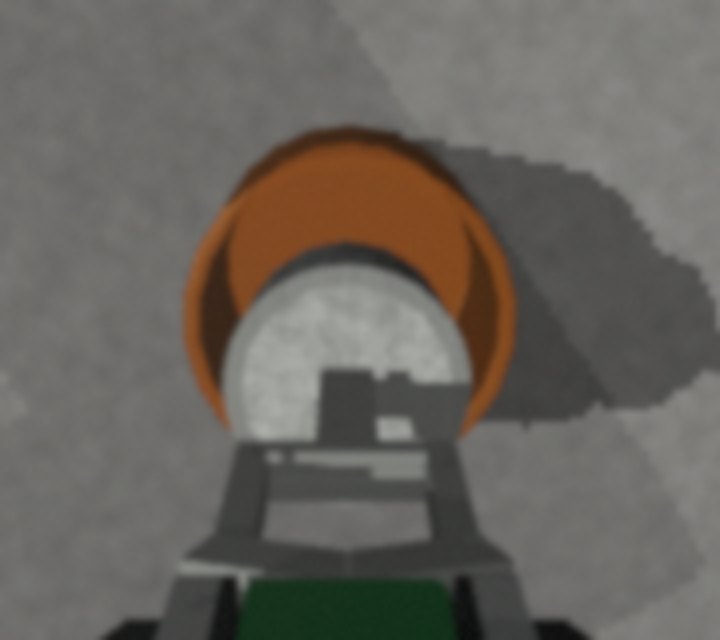

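View pics/s23.png

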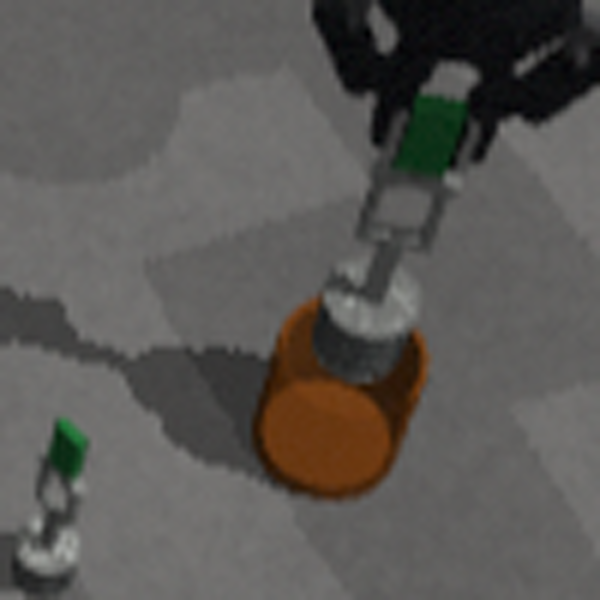

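Emit:
{"fn": "jog_arm", "kwargs": {
  "targets": [
    [0.001,0,0.008,0,0,0,0.9],
    [0.001,0,0.02,0,0,0,0.9],
    [0.001,0,0.033,0,0,0,0.9],
    [0.001,0,0.043,0,0,0,0.9],
    [0.001,0,0.05,0,0,0,0.9]
  ]
}}

```text
time: 23.9
tool_pos: [438.0, 309.0, 187.7]
tcp_rot: [179.9, 0.3, -2.9]
ft_force: [0.2, 0.7, -0.9]
finger_gap: 23.6
```

Emit:
{"fn": "jog_arm", "kwargs": {
  "targets": [
    [0,0,0.003,0,0,0,0.9],
    [0,0,0.006,0,0,0,0.9],
    [0,0,0.008,0,0,0,0.9],
    [0,0,0.008,0,0,0,0.9],
    [0,0,0.008,0,0,0,0.9]
  ]
}}

```text
time: 24.32
tool_pos: [439.0, 309.6, 182.5]
tcp_rot: [-180.0, 0.1, -2.9]
ft_force: [-0.4, 0.4, -1.7]
finger_gap: 23.3
```

```bash
python3 - <<'E'
from h import *
q=now()
w=r.snapshot("wrist");s=r.snapshot("scene")
save(w,"w24",(230,100,410,260),4);save(s,"s24",(380,130,480,230),6)
E
```

```text
t 24.32 W [439.  309.6 182.5] S [-128.1  257.4  -21.5] rot [-1.7998e+02  1.4000e-01 -2.9400e+00] F [-0.4  0.4 -1.7] gap 23.3
```

View pics/w24.png

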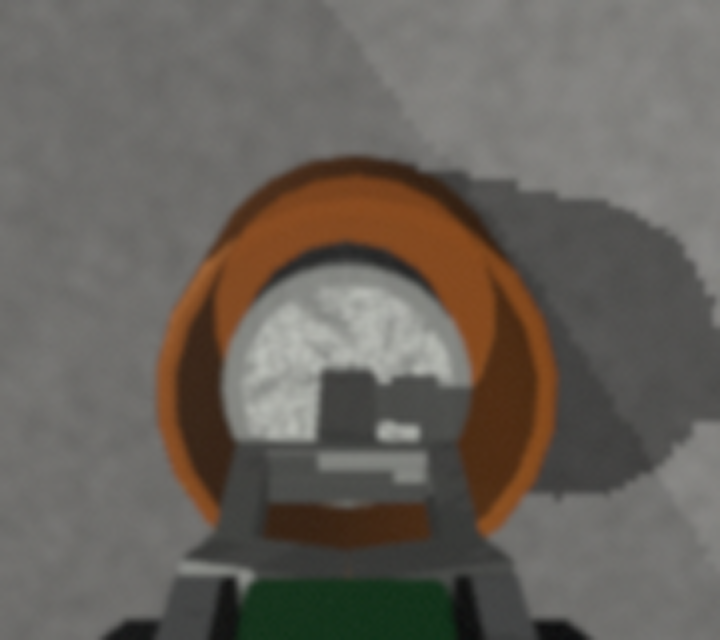

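View pics/s24.png

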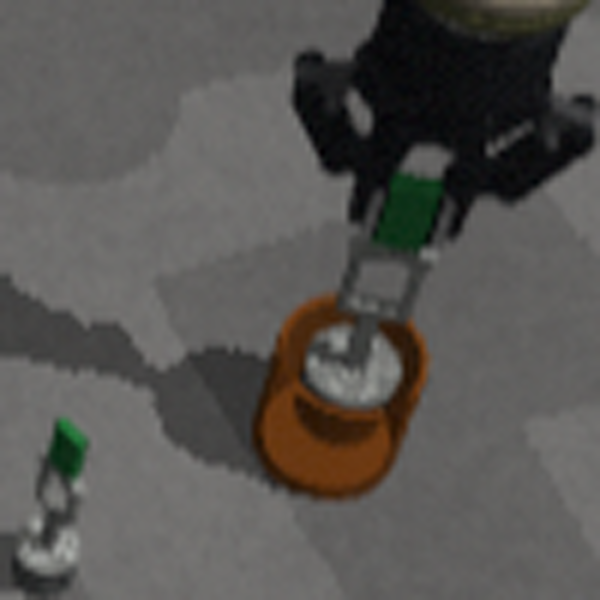

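Emit:
{"fn": "jog_arm", "kwargs": {
  "targets": [
    [0.0,0.001,0.005,0,0,0,0.9],
    [0.0,0.0015,0.01,0,0,0,0.9],
    [0.0,0.0015,0.014,0,0,0,0.9],
    [0.0,0.0015,0.017,0,0,0,0.9],
    [0.0,0.0015,0.019,0,0,0,0.9]
  ]
}}

```text
time: 24.83
tool_pos: [438.3, 307.7, 162.1]
tcp_rot: [180.0, 0.2, -2.9]
ft_force: [-0.4, -0.5, -1.5]
finger_gap: 23.7
```

Emit:
{"fn": "jog_arm", "kwargs": {
  "targets": [
    [0,0,0.0005,0,0,0,0.9],
    [0,0,0.001,0,0,0,0.9],
    [0,0,0.0015,0,0,0,0.9]
  ]
}}

```text
time: 25.08
tool_pos: [438.7, 308.0, 161.7]
tcp_rot: [-180.0, 0.2, -2.9]
ft_force: [-0.2, -0.3, -0.1]
finger_gap: 23.8
```

Emit:
{"fn": "jog_arm", "kwargs": {
  "targets": [
    [0,0,0.0005,0,0,0,0.9],
    [0,0,0.001,0,0,0,0.9],
    [0,0,0.0015,0,0,0,0.9]
  ]
}}

```text
time: 25.33
tool_pos: [438.8, 308.1, 160.3]
tcp_rot: [-180.0, 0.1, -2.9]
ft_force: [-0.6, -0.3, 3.9]
finger_gap: 23.5
```

```bash
python3 - <<'E'
from h import *
q=now()
w=r.snapshot("wrist");s=r.snapshot("scene")
save(w,"w25",(200,80,440,280),3);save(s,"s25",(380,130,480,230),6)
E
```

```text
t 25.33 W [438.8 308.1 160.3] S [-128.3  255.8  -43.7] rot [-1.7999e+02  1.5000e-01 -2.9400e+00] F [-0.6 -0.3  3.9] gap 23.5
```

View pics/s25.png

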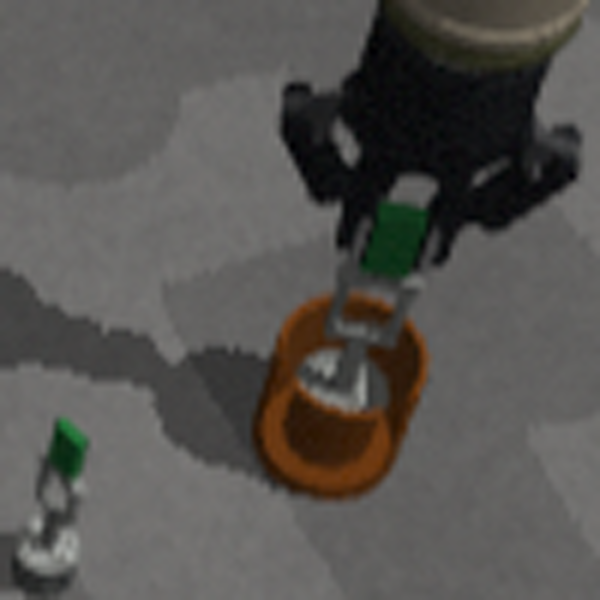

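Emit:
{"fn": "jog_arm", "kwargs": {
  "targets": [
    [0,0,0,0,0,0,0.7],
    [0,0,0,0,0,0,0.65],
    [0,0,0,0,0,0,0.55],
    [0,0,0,0,0,0,0.47],
    [0,0,0,0,0,0,0.47]
  ]
}}

```text
time: 25.85
tool_pos: [438.6, 308.0, 160.0]
tcp_rot: [180.0, 0.2, -2.9]
ft_force: [0.6, -0.1, 0.2]
finger_gap: 45.0
```

```bash
python3 - <<'E'
from h import *
q=now()
w=r.snapshot("wrist");s=r.snapshot("scene")
save(w,"w26");save(s,"s26",(380,130,480,230),6)
E
```

```text
t 25.85 W [438.6 308.  160. ] S [-128.4  255.7  -44. ] rot [ 1.80e+02  1.70e-01 -2.95e+00] F [ 0.6 -0.1  0.2] gap 45.0
```

View pics/w26.png

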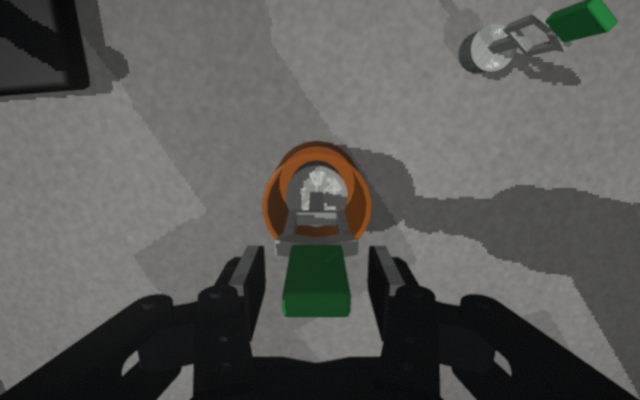

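View pics/s26.png

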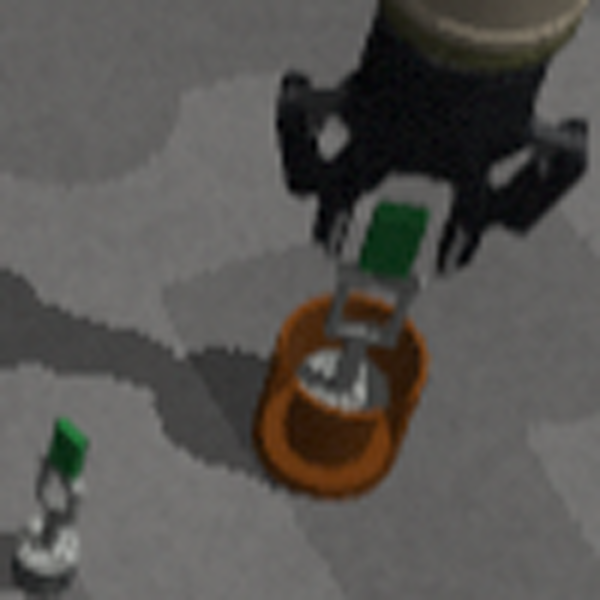

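Infuser stands upright in the cup, fingers clear on both sides. Retract straight up.

Emit:
{"fn": "jog_arm", "kwargs": {
  "targets": [
    [0,0,-0.01,0,0,0,0.47],
    [0,0,-0.03,0,0,0,0.47],
    [0,0,-0.06,0,0,0,0.47],
    [0,0,-0.095,0,0,0,0.47],
    [0,0,-0.13,0,0,0,0.47]
  ]
}}

```text
time: 26.37
tool_pos: [438.5, 307.6, 291.7]
tcp_rot: [180.0, 0.2, -2.9]
ft_force: [0.9, 0.0, 0.2]
finger_gap: 45.2
```

Emit:
{"fn": "jog_arm", "kwargs": {
  "targets": [
    [-0.01,-0.01,-0.03,0,0,0,0.47],
    [-0.03,-0.03,-0.05,0,0,0,0.47],
    [-0.05,-0.05,-0.05,0,0,0,0.47],
    [-0.05,-0.06,-0.05,0,0,0,0.47],
    [-0.05,-0.06,-0.05,0,0,0,0.47]
  ]
}}

```text
time: 26.78
tool_pos: [391.6, 372.2, 341.2]
tcp_rot: [-179.9, 0.1, -2.8]
ft_force: [0.4, 0.7, 0.9]
finger_gap: 45.6
```

```bash
python3 - <<'E'
from h import *
q=now();print(q["qd"].round(1))
s=r.snapshot("scene");t=r.snapshot("top");save(s,"s27",(180,110,480,310),2.6);save(t,"t27",(160,110,500,290),2.3)
E
```

```text
t 26.78 W [391.6 372.2 341.2] S [-178.7  317.4  137.2] rot [-1.7992e+02  1.2000e-01 -2.7900e+00] F [0.4 0.7 0.9] gap 45.6
[-2.5  0.2  2.1 -1.3  0.3 -2.1]
```

View pics/s27.png

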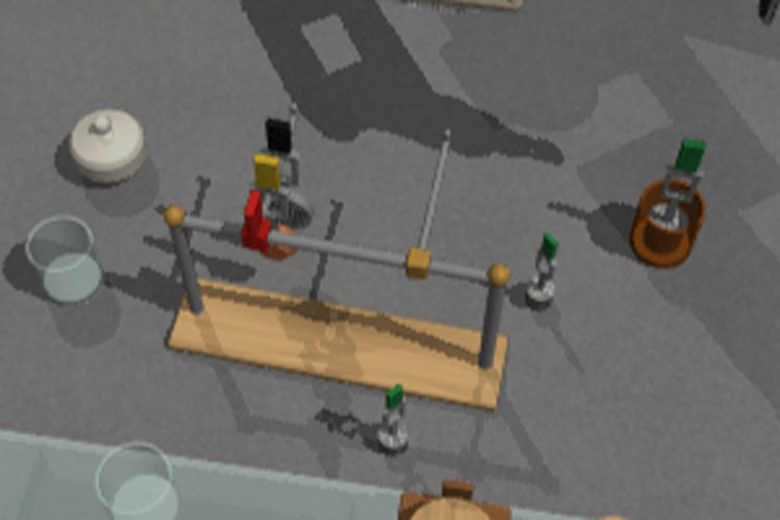

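View pics/t27.png

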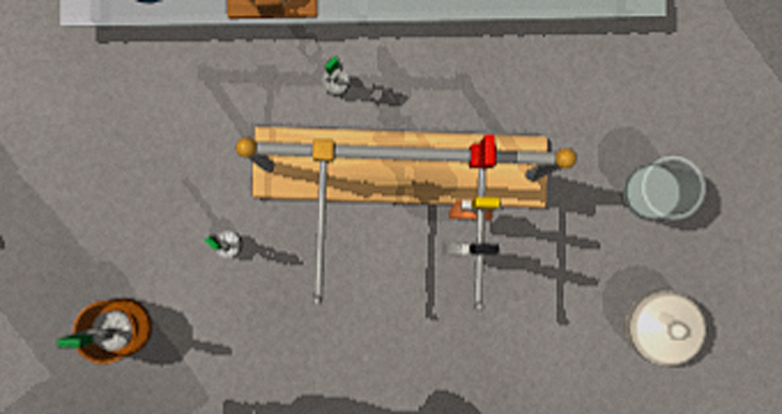

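Emit:
{"fn": "jog_arm", "kwargs": {
  "targets": [
    [0,0,0,0,0,0,0.47],
    [0,0,0,0,0,0,0.47],
    [0,0,0,0,0,0,0.47]
  ]
}}

```text
time: 27.13
tool_pos: [392.7, 369.6, 339.7]
tcp_rot: [180.0, 0.2, -3.0]
ft_force: [0.2, -0.1, -0.5]
finger_gap: 45.2
```

```bash
python3 - <<'E'
from h import *
t=r.snapshot("top")
for b in blobs(t,((0,200,100),(6,255,255)),(330,150,430,200)): print(b)
print(proj(t,W((80,-165,53))))
now(); print(r.hand_in())
E
```

```text
([370.0, 176.0], [364, 169, 12, 14, 112])
[[372.88052685 175.15028248]]
t 27.18 W [392.7 369.7 339.9] S [-177.5  315.   135.9] rot [179.97   0.2   -3.01] F [ 0.3 -0.7  0.9] gap 45.2
the job is handed in; nothing more can be done
None
```

The job is done and handed in at 27.2 s of the 72 s allowed:
- **Red hook:** I pushed it along the rail until it hit the far stop, where the force rose to 12 N.
- **Front utensils:** I hung the scoop and then the strainer on the red hook.
- **Tea infuser:** I took it off the full hook and lowered it into the amber cup. It touched the floor at TCP height 160 mm, as predicted, with about 4 N on it, and only then did I let go.

The last pictures show both utensils hanging on the red hook and the full hook empty. The infuser stands in the amber cup, and its tab leans slightly. The cup, sugar bowl and clear cup look unmoved, though I compared those by eye only.

The last hook check was rough. The red blob (tab and carriage together) has its centre at column 370, against 372.9 predicted for the tab alone. I put the difference down to the carriage block being included, because the tab itself reads about 373, the same as right after the push. My position checks agreed to about 2 mm. The highest wrist force I read was 12 N, but it was only read at the end of each move.

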